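# Pack the levelling wedges head to tail in their case

### The arm

A 7-joint arm with a two-finger parallel gripper is mounted at the origin on a cart in front of the work surface, level with it; the furniture and walls round the work are solid. World frame = base frame: x ahead of the robot, y to its left, z up, the work surface at z = 0. Lengths are in m, angles in rad, forces in N, time in s.
With the tool pointing down it reaches from about 0.4 to 0.85 m from the base axis. Payload 4.5 kg.
Tool frame: the origin (TCP) lies at the very end of the fingers, on their centre line; the grasp point (between the pads) lies 19 mm behind it (r.grip_depth is the z of the grasp point in the tool frame, in m); z points along the fingers, y is the line along which they close (so a half turn about z gives the same grasp; the last joint's range is limited). The gripper opens to 88 mm and grips with 3 to 60 N. Pads are 18 mm wide; open, the fingers measure 123 mm over their backs; the gripper's body (75 mm by 187 mm) begins 45 mm behind the grasp point.
Start: joints at [1.217, 0.689, -0.195, 1.565, 0.157, 0.902, -0.215], TCP at [0.236, -0.579, 0.239] pointing down, gripper open.
Joint ranges: [-3.01, 3.01], [-0.46, 2.08], [-1.47, 1.51], [0.13, 2.56], [-1, 4.14], [0.04, 2.09], [-2.66, 2.66]. Speed limits (rad/s): [2.57, 2.57, 3.14, 3.14, 3.14, 3.14, 3.14].

### API

Orientations are given as a unit quaternion [x, y, z, w].
In Python, from plant import r gives the robot as it stands.
- The arm moves only by the shell command python3 steer.py FILE [FORCE], which reads ROWS from the file FILE. ROWS is a JSON list of rows, 1 to 10 of them, each of 7 numbers: the opening from 0.0 (shut) to 1.0 (fully open), then dx, dy, dz in units of 50 mm, then a rotation vector rx, ry, rz in units of 0.25 rad; each row is the pose to reach, as a shift and turn from the pose commanded when the command began, along the tool's axes at that moment; what a row does not reach only later rows make up. A row lasts 1/10 s, in which the tool goes at most 0.05 m and 0.15 rad, less where a joint would pass 70% of its speed; a pose out of reach is approached as far as the arm can. The fingers move at their own pace and stop on an object; FORCE is the grip in N (left out, the last holds). Time passes only in rows, so rows that do not move let the fingers close. It prints the time, the measured TCP pose, the force, the opening and the grip force at its end. Input that does not fit is refused with a message, and nothing moves.
- r.get_state(): the state, without advancing time (a new reading comes with each control period).
- r.snapshot(name): name is "side" or "top" or "wrist"; returns the picture (400x640x3 uint8, red, green, blue); there is no depth.
- r.camera_params(name): a dict with "fx", "fy", "cx", "cy" (pixels), "rvec" (rotation vector, rad) and "tvec" (3), from world to camera coordinates, as OpenCV has them. Camera axes: x right, y down, z forward; pixel columns grow to the right and rows downward; lengths in m; the calibration is good to about 2 mm. A picture is of the moment at which its call begins: read the wrist's pose just before it. camera_params takes no time and is no camera call; for the wrist camera it gives the pose at the moment of the call.
- r.finish_job(): hands the job in; it is judged then, once.
The state is a dict: "clock": time; "q": joint angles; "qd": joint speeds; "joint_torque": joint torques, N m; "tool_pos": TCP position; "eef_rot": TCP orientation; "contact_force": force on the tool from outside, world axes, zero at the start; "moment": the same for the moment, N m; "opening": opening from 0.0 (shut) to 1.0 (fully open); "finger_force": force on a finger pad.
Only numpy, scipy, OpenCV 4.12 (cv2) and the standard library are available. Lean on these libraries where they do the work, as an engineer would, in place of code of your own. Each camera call takes 0.05 s, during which the arm holds its last target. There are 200 camera calls.

### The job

Put the two loose levelling wedges, one upright in the drying stand and one lying on the bench, back into their fitted case, lying on their sides between the two that are already there, so that all four lie thick end to thin end in turn and fill the row. The last one must be driven in from the front against the sprung bar until all four lie flat on the floor, up to the back stop and flush in front; do not disturb the petri dish, the beaker and the reagent bottle.

Things in the scene. Friction and masses are not known exactly. Their poses are not given: they have to be found in the camera images.
- wedge_1: Orange ribbed wedge, 60 mm long, 40 mm wide, 32 mm thick at the thick end, 16 mm at the thin end, 50 to 100 g, slick plastic. Origin: centre of the thick end face; z along the length to the thin end; flat face at y = -16 mm, sloping face from y = +16 mm (thick end) to 0 (thin end); parallel sides at x = +-20 mm, a white dot on the +x side. Starts on its thick end in the pocket of the stand
- wedge_2: Same as wedge_1. 60 mm long, 40 mm wide, 32 mm thick at the thick end, 16 mm at the thin end, 50 to 100 g, slick plastic. Origin: centre of the thick end face; z along the length to the thin end; flat face at y = -16 mm, sloping face from y = +16 mm (thick end) to 0 (thin end); parallel sides at x = +-20 mm, a white dot on the +x side. Starts lying on the bench, dot up
- wedge_left: Same wedge as wedge_1 (same axes), already packed in the case, dot up: flat face against the case's left (+y) wall, thick end to the front (-x of the case)
- wedge_right: Same wedge as wedge_1 (same axes), already packed in the case, dot up: flat face against the sprung bar at the right (-y), thick end at the back (+x of the case)
- wedge_1_thin (a point): centre of the thin end face of wedge_1 (its own 0, -8, 60 mm)
- wedge_2_thin (a point): centre of the thin end face of wedge_2 (its own 0, -8, 60 mm)
- wedge_left_thin (a point): centre of the thin end face of wedge_left (its own 0, -8, 60 mm)
- wedge_right_thin (a point): centre of the thin end face of wedge_right (its own 0, -8, 60 mm)
- case: fixed grey case, open on top and in front; origin on its underside below the centre of the packing space, z up. Floor 4 mm thick. Packing space: x -30 to +30 mm; left wall face y = +47 mm (26 mm high); right: sprung bar, then a wall out to y = -73 mm. In front the floor runs on to x = -88 mm as a loading board
- case_back (a point): on the floor of the case at the foot of the back stop (case x = 30, y = 0, z = 4 mm; same axes as the case). The stop is 6 mm thick, its top 8 mm above the floor, so fingers pass over it behind the wedges
- case_centre (a point): on the floor at the middle of the row (case 0, 0, 4 mm). Packed row from the left: thick ends front, back, front, back, dots up. Flat faces at case y = +47, -1, -1 (the middle two flat to flat) and -49 mm
- case_mouth (a point): front of the gap of the right-middle wedge, on the floor (case -30, -16, 4 mm). With the other three in place the gap is 30 mm wide here and narrows to the back: that wedge (thick end in front) must be pushed in from the board along +x, thin end first, with up to about 12 N; it spreads the bar 2 mm and stays by friction
- bar (a joint): travel of the sprung aluminium bar: 0 at rest (face at case y = -47 mm, z 6 to 24 mm), up to 0.009 m pushed to -y of the case; 600 N/m, 1.8 N at rest; 0.002 when the row is fully packed
- stand: fixed white drying stand, 76 x 84 x 22 mm (x, y, z), origin at the centre of its underside; in its middle a pocket 35 x 43 mm, 14 mm deep, floor 8 mm above the bench, in which wedge_1 stands thin end up, top 68 mm above the bench, dot side to +y of the stand (left), sloping face to the robot. To lie dot up it must be lifted out and laid over
- petri_dish: closed petri dish with beige filling, 92 mm across, 15 mm high, bystander behind the case; origin at the centre of its underside. Beside it stands the fixed grey water bath, 224 mm high, at x over 575 mm and y from -285 to 75 mm: keep the hand clear of it. A window wall is at the far left
- beaker: small glass beaker 50 x 58 x 92 mm with a glass rod, bystander behind the case; origin at the centre of its underside
- bottle: white reagent bottle 46 mm across, 90 mm high, bystander at the right; origin at the centre of its underside

How it is judged:
By the outcome, as a careful person would: the job done as asked, in the order asked, and still so for the second after the job is handed in, with the robot touching nothing.
It also fails if it takes over 72 s, if anything falls off the work surface, if the arm or the gripper's body presses on something with over 40 N, if the wrist force passes 120 N, or if a joint passes its speed limit or range.

## Working session

There is one attempt and no reset: what is moved stays moved. The work goes in short steps, Python scripts to look and compute and a shell command to move; the robot and the scene stay as the last step left them, time stands still between calls to the robot, and variables do not carry over. Pictures are saved under pics/ and viewed, at most 10 in all, crops included, and the job is handed in when it is done.

```bash
ls; mkdir -p pics
python3 - <<'E'
from plant import r
import cv2
s=r.get_state();print(s)
for n in("side","top","wrist"):
    im=r.snapshot(n);cv2.imwrite(f"pics/{n}0.png",im[:,:,::-1]);print(n,r.camera_params(n))
E
```

```text
pics
plant.py
steer.py
{'clock': 0.0, 'q': array([ 1.21677926,  0.69000029, -0.19452326,  1.56635779,  0.15730277,
        0.90249825, -0.21506031]), 'qd': array([ 0.0006796 ,  0.0004461 , -0.00197076,  0.00103816,  0.0005278 ,
        0.000974  , -0.00112419]), 'joint_torque': array([-1.52253713e-03, -5.27580464e+01, -1.26684833e+00, -1.53432852e+01,
       -5.25299914e-02,  6.56072560e-03,  1.45280005e-04]), 'tool_pos': array([ 0.23606939, -0.57800698,  0.23789643]), 'eef_rot': array([ 9.81245168e-01,  1.92761628e-01, -2.44116635e-04, -9.02971880e-04]), 'contact_force': array([-0.53584733,  0.11243274, -1.11172775]), 'moment': array([-0.01678566,  0.0040268 , -0.00992348]), 'finger_force': 0.0, 'opening': 1.0004105793958527}
side {'fx': 407.2787994311496, 'fy': 407.2787994311496, 'cx': 319.3063047384798, 'cy': 198.06466435079227, 'rvec': array([ 1.71618455, -1.94745734,  0.70566488]), 'tvec': array([0.08564376, 0.47916787, 0.92747164])}
top {'fx': 394.61253507371424, 'fy': 394.61253507371424, 'cx': 327.34494128611846, 'cy': 200.22769530594488, 'rvec': array([ 2.11991473, -2.16197963,  0.17142457]), 'tvec': array([0.01088801, 0.55529323, 1.02998876])}
wrist {'fx': 302.1220008760032, 'fy': 302.1220008760032, 'cx': 317.61711872204967, 'cy': 202.0718484279213, 'rvec': array([-2.40872613,  1.61452225,  0.23145391]), 'tvec': array([-0.62258361, -0.03950799,  0.39036419])}
```

View pics/top0.png

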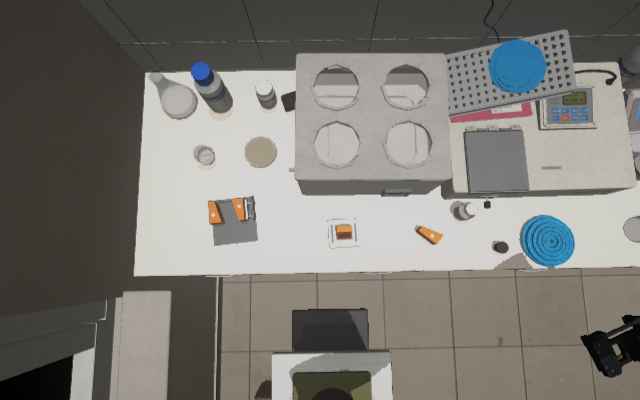

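View pics/side0.png

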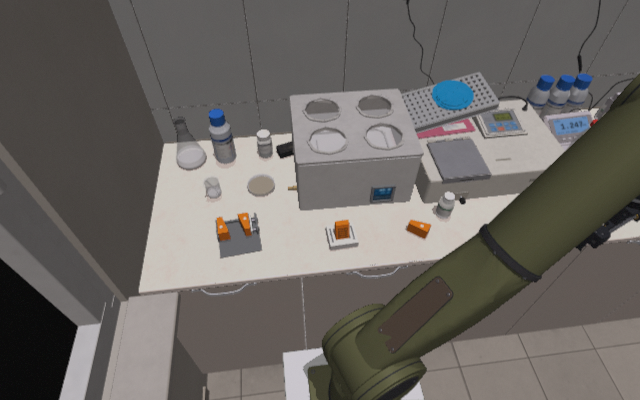

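The top view shows the case with two orange wedges at (215,212) and (240,209), the stand wedge at (344,232), wedge_2 at (430,235), the dish at (261,152), the beaker at (204,155) and the bottle at (463,210). In the side view the order is the same. Next I'll get rough positions.

```bash
cat > h.py <<'E'
import numpy as np, cv2
from plant import r
from scipy.spatial.transform import Rotation as R
def cam(n):
    p=r.camera_params(n); return p,cv2.Rodrigues(p["rvec"])[0]
def ray(uv,z,c):
    p,M=c; o=-M.T@p["tvec"]
    d=M.T@np.array([(uv[0]-p["cx"])/p["fx"],(uv[1]-p["cy"])/p["fy"],1]); return o+d*(z-o[2])/d[2]
def orange(im):
    h=cv2.cvtColor(im,cv2.COLOR_RGB2HSV); m=cv2.inRange(h,(5,150,60),(22,255,255))
    m=cv2.morphologyEx(m,cv2.MORPH_CLOSE,np.ones((3,3)))
    return [c for c in cv2.findContours(m,cv2.RETR_EXTERNAL,cv2.CHAIN_APPROX_NONE)[0] if cv2.contourArea(c)>40]
def tool(): 
    s=r.get_state(); return s["tool_pos"],R.from_quat(s["eef_rot"])
def to(p,Rt=None):
    """shift and rotvec in tool axes to world TCP p, orientation Rt"""
    t,Q=tool(); print("shift",(Q.inv().apply(np.array(p)-t)).round(4), "rot",(Q.inv()*(Rt or Q)).as_rotvec().round(4))
def down(yaw):
    """tool down, tool y axis (closing) at world angle yaw"""
    y=np.array([np.cos(yaw),np.sin(yaw),0]); z=np.array([0,0,-1.]); return R.from_matrix(np.c_[np.cross(y,z),y,z])
E
python3 - <<'E'
from h import *
t,Q=tool(); print(Q.as_matrix().round(2))
im=cv2.imread("pics/top0.png")[:,:,::-1].copy(); c=cam("top")
print("cam",(-c[1].T@c[0]["tvec"]).round(3))
for k in orange(im):
    m=cv2.moments(k);u=(m["m10"]/m["m00"],m["m01"]/m["m00"]);print(np.round(u,1),cv2.contourArea(k),ray(u,.035,c).round(3),cv2.minAreaRect(k))
for u in((229,198),(257,242),(212,245),(261,152),(204,156),(463,210),(344,232)): print(u,ray(u,0.01,c).round(3))
p,M=cam("wrist"); print("wristcam in tool",Q.inv().apply(-M.T@p["tvec"]-t).round(3)); print((Q.as_matrix().T@M.T).round(2))
to((0.40,-.25,.30),down(np.pi/2)); to((0.40,-.25,.30),down(-np.pi/2))
E
```

```text
[[ 0.93  0.38 -0.  ]
 [ 0.38 -0.93  0.  ]
 [-0.   -0.   -1.  ]]
cam [0.388 0.005 1.104]
[430.2 234.3] 148.5 [ 0.458 -0.277  0.035] ((429.4999694824219, 232.99998474121094), (21.91065788269043, 9.984603881835938), 33.6900634765625)
[343.7 228.7] 62.0 [ 0.478 -0.043  0.035] ((343.47589111328125, 228.7103729248047), (5.647092819213867, 13.453369140625), 85.2363510131836)
[213.6 213.3] 155.5 [0.527 0.311 0.035] ((214.2827911376953, 212.1106719970703), (21.094829559326172, 10.321074485778809), 84.80557250976562)
[238.6 207.7] 148.5 [0.541 0.243 0.035] ((238.1230926513672, 208.98460388183594), (21.085905075073242, 10.17084789276123), 82.87498474121094)
(229, 198) [0.572 0.276 0.01 ]
(257, 242) [0.448 0.196 0.01 ]
(212, 245) [0.442 0.32  0.01 ]
(261, 152) [0.704 0.187 0.01 ]
(204, 156) [0.695 0.35  0.01 ]
(463, 210) [ 0.526 -0.379  0.01 ]
(344, 232) [ 0.471 -0.045  0.01 ]
wristcam in tool [ 0.072 -0.001 -0.147]
[[ 0.   -0.96 -0.28]
 [ 1.    0.   -0.  ]
 [ 0.   -0.28  0.96]]
shift [ 0.2758 -0.2419 -0.0616] rot [-5.0000e-04 -2.0000e-03 -2.7537e+00]
shift [ 0.2758 -0.2419 -0.0616] rot [-0.0014  0.0004  0.3878]
```

Units first: shifts go in units of 50 mm and turns go in units of 0.25 rad. So 0.326 m is 6.52, -0.255 m is -5.1, 0.388 rad is 1.552.

```bash
echo '[[1, 6.52, -5.1, 0.36, 0, 0, 1.552], [1, 6.52, -5.1, 0.36, 0, 0, 1.552], [1, 6.52, -5.1, 0.36, 0, 0, 1.552], [1, 6.52, -5.1, 0.36, 0, 0, 1.552], [1, 6.52, -5.1, 0.36, 0, 0, 1.552], [1, 6.52, -5.1, 0.36, 0, 0, 1.552], [1, 6.52, -5.1, 0.36, 0, 0, 1.552], [1, 6.52, -5.1, 0.36, 0, 0, 1.552], [1, 6.52, -5.1, 0.36, 0, 0, 1.552], [1, 6.52, -5.1, 0.36, 0, 0, 1.552]]' > mv.in && python3 steer.py mv.in
python3 - <<'E'
from h import *
c=cam("wrist"); im=r.snapshot("wrist"); cv2.imwrite("pics/w1.png",im[:,:,::-1])
print(tool()[0],r.get_state()["q"].round(2))
for k in orange(im):
    a=cv2.approxPolyDP(cv2.convexHull(k),3,True)[:,0]; print(cv2.contourArea(k),a.tolist()); print([ray(u,.04,c)[:2].round(3).tolist() for u in a])
E
```

```text
clock: 1.15
tool_pos: [0.4433, -0.2161, 0.2205]
eef_rot: [1.0, 0.003, 0.0, -0.001]
contact_force: [0.4, -0.3, 0.3]
opening: 0.994
finger_force: 0.0
[ 0.44191963 -0.2186187   0.2205825 ] [ 0.39  0.55 -0.03  1.98  0.03  0.62 -1.23]
449.0 [[160, 156], [157, 162], [138, 162], [124, 158], [122, 151], [157, 147]]
[[0.47, -0.044], [0.464, -0.04], [0.463, -0.019], [0.468, -0.004], [0.475, -0.004], [0.48, -0.042]]
```

View pics/w1.png

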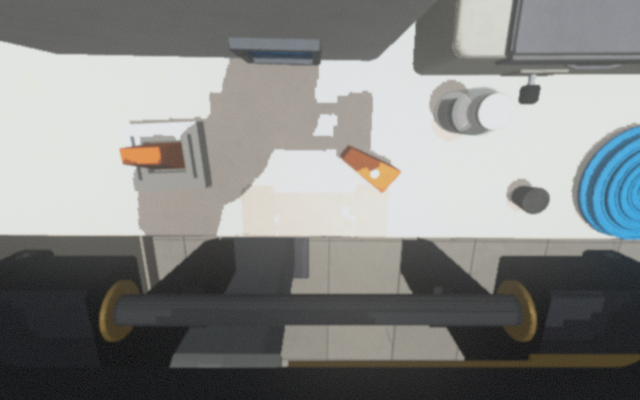

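The wrist view shows wedge_2 at about (370,168), its thick end at lower right near (392,182) and its white dot at (375,173). wedge_1 is in the stand at (140,156) and the bottle is at (490,112). The lit top face is washed out, so the mask needs loosening.

Run:
```python
from h import *
im=cv2.imread("pics/w1.png"); a=cv2.resize(im[130:210,325:415],None,fx=6,fy=6,interpolation=cv2.INTER_CUBIC); b=cv2.resize(im[105:225,105:225],None,fx=4,fy=4,interpolation=cv2.INTER_CUBIC)[:480]
cv2.imwrite("pics/c1.png",cv2.resize(np.hstack([a,b]) ,(790,370)) if a.shape[0]==b.shape[0] else a)
h=cv2.cvtColor(im,cv2.COLOR_BGR2HSV)
for u in((385,180),(360,165),(350,160),(352,152)):print(u,h[u[1],u[0]],im[u[1],u[0]])
```

```text
(385, 180) [ 17 130 223] [109 174 223]
(360, 165) [ 10 126 176] [ 89 117 176]
(350, 160) [ 10 130 178] [ 87 117 178]
(352, 152) [ 10 131 177] [ 86 117 177]
```

View pics/c1.png

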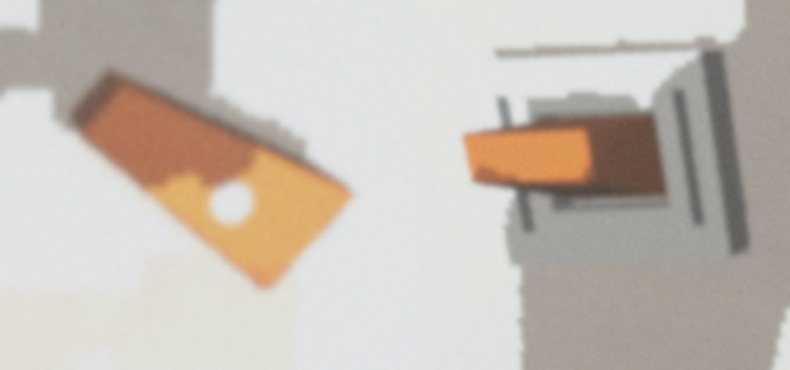

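The crop shows the wedge_2 top-face corners at about (80,130), (265,290), (352,192) and (120,88). The flat face is at lower left, perpendicular to the thick end. In the stand, wedge_1's lit thin end is at (530,157) and the stand is nearly square to the world axes.

Run:
```python
from h import *
c=cam("wrist"); print(tool()[0])
f=790/1020*6; g=370/480*6
P=[ray((325+u/f,130+v/g),.04,c)[:2] for u,v in((80,130),(265,290),(352,192),(120,88))]
P=np.array(P);print(P.round(4).tolist())
print("len flat",np.linalg.norm(P[1]-P[0]),"thick",np.linalg.norm(P[2]-P[1]),"thin",np.linalg.norm(P[3]-P[0]))
z=(P[0]-P[1]); yaw=np.arctan2(z[1],z[0]);print("yaw",np.degrees(yaw),"dot",ray((325+230/f,130+203/g),.04,c))
z/=np.linalg.norm(z); n=np.array([z[1],-z[0]]); tk=(P[1]+P[2])/2; 
n2=(P[2]-P[1]);n2/=np.linalg.norm(n2);print(n,n2)
yaw2=np.arctan2(n2[0],-n2[1]);print("yaw2",np.degrees(yaw2))
```

```text
[ 0.44191963 -0.2186187   0.2205825 ]
[[0.4678, -0.2436], [0.4294, -0.2891], [0.4534, -0.3081], [0.4776, -0.2526]]
len flat 0.05956035908956859 thick 0.03061832005713215 thin 0.013264595189896559
yaw 49.81379625296134 dot [ 0.45062261 -0.27951974  0.04      ]
[ 0.76395143 -0.64527375] [ 0.78458084 -0.62002654]
yaw2 51.68192742903168
```

In the tool's units: 0.06 m is 1.2, 0.052 m is 1.04, -1.5 rad is -6.

```bash
echo '[[1, 0.24, 1.04, 1.2, 0, 0, -6], [1, 0.24, 1.04, 1.2, 0, 0, -6], [1, 0.24, 1.04, 1.2, 0, 0, -6], [1, 0.24, 1.04, 1.2, 0, 0, -6], [1, 0.24, 1.04, 1.2, 0, 0, -6], [1, 0.24, 1.04, 1.2, 0, 0, -6], [1, 0.24, 1.04, 1.2, 0, 0, -6], [1, 0.24, 1.04, 1.2, 0, 0, -6], [1, 0.24, 1.04, 1.2, 0, 0, -6], [1, 0.24, 1.04, 1.2, 0, 0, -6]]' > mv.in && python3 steer.py mv.in; echo '[[1, 0, 0, 0, 0, 0, -3.8], [1, 0, 0, 0, 0, 0, -3.8], [1, 0, 0, 0, 0, 0, -3.8], [1, 0, 0, 0, 0, 0, -3.8], [1, 0, 0, 0, 0, 0, -3.8], [1, 0, 0, 0, 0, 0, -3.8], [1, 0, 0, 0, 0, 0, -3.8], [1, 0, 0, 0, 0, 0, -3.8]]' > mv.in && python3 steer.py mv.in
python3 - <<'E'
from h import *
c=cam("wrist"); im=r.snapshot("wrist"); cv2.imwrite("pics/w2.png",im[:,:,::-1])
print(tool()[0],r.get_state()["q"].round(2)); to((.4543,-.2703,.10),down(np.radians(50.5)))
P,M=cam("wrist")
z=np.array([.636,.772]);n=np.array([.772,-.636]);tk=np.array([.4414,-.2986])
for l,y in((0,-.016),(0,.016),(.06,0),(.06,-.016)):
    w=np.r_[tk+l*z+y*n,.04]; u=cv2.projectPoints(w[None],P["rvec"],P["tvec"],np.array([[P["fx"],0,P["cx"]],[0,P["fy"],P["cy"]],[0,0,1]]),None)[0].ravel(); print(u.round(0)); cv2.circle(im,tuple(int(q) for q in u),3,(0,0,255),1)
cv2.imwrite("pics/w2.png",im[:,:,::-1])
E
```

```text
clock: 2.2
tool_pos: [0.4518, -0.2742, 0.1605]
eef_rot: [0.731, 0.682, -0.001, 0.0]
contact_force: [-0.2, 0.2, 0.5]
opening: 1.001
finger_force: 0.0
clock: 3.0
tool_pos: [0.4519, -0.2739, 0.1603]
eef_rot: [0.341, 0.94, -0.001, -0.001]
contact_force: [-0.5, 0.0, -0.1]
opening: 1.0
finger_force: 0.0
[ 0.45219452 -0.27353108  0.16037247] [ 0.88  0.77 -0.72  1.92  0.74  0.75  0.6 ]
shift [0.0004 0.0039 0.0604] rot [-0.0014 -0.0004 -0.0075]
[288. 189.]
[289. 222.]
[353. 205.]
[354. 189.]
```

View pics/w2.png

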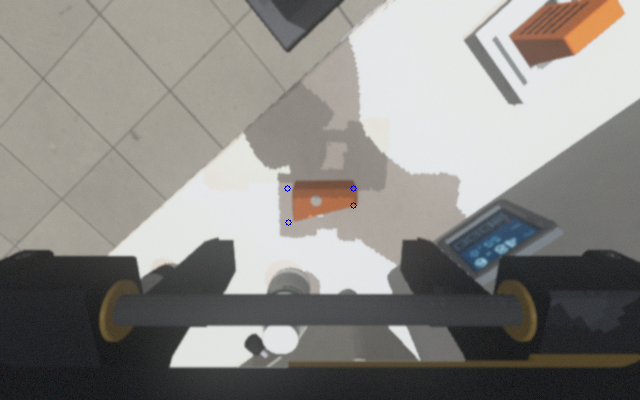

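The projected corners land within about 4 px of the wedge: its thick end is at column 293 against 288 predicted, and the flat edge at row 189 matches. I'll shift 2 mm, then descend and grip.

```bash
echo '[[1, 0, 0.12, 1, 0, 0, 0], [1, 0, 0.12, 2, 0, 0, 0], [1, 0, 0.12, 2.6, 0, 0, 0], [1, 0, 0.12, 2.92, 0, 0, 0], [0.6, 0, 0.12, 2.92, 0, 0, 0], [0.6, 0, 0.12, 2.92, 0, 0, 0], [0.6, 0, 0.12, 2.92, 0, 0, 0], [0.6, 0, 0.12, 2.92, 0, 0, 0], [0.6, 0, 0.12, 2.92, 0, 0, 0], [0.6, 0, 0.12, 2.92, 0, 0, 0]]' > mv.in && python3 steer.py mv.in 20; echo '[[0.5, 0, 0, 0, 0, 0, 0], [0.5, 0, 0, 0, 0, 0, 0], [0.5, 0, 0, 0, 0, 0, 0]]' > mv.in && python3 steer.py mv.in 20
```

```text
clock: 4.05
tool_pos: [0.4581, -0.2674, 0.0159]
eef_rot: [0.339, 0.941, -0.0, 0.001]
contact_force: [-0.9, -0.9, 7.2]
opening: 0.68
finger_force: 20.0
clock: 4.35
tool_pos: [0.4581, -0.2674, 0.0159]
eef_rot: [0.339, 0.941, -0.0, 0.001]
contact_force: [-1.5, -1.7, 7.0]
opening: 0.678
finger_force: 20.0
```

In the tool's units: -0.2 m is -4, -0.15 m is -3.

```bash
echo '[[0.5, 0, 0, -1, 0, 0, 0], [0.5, 0, 0, -2, 0, 0, 0], [0.5, 0, 0, -3, 0, 0, 0], [0.5, 0, 0, -4, 0, 0, 0], [0.5, 0, 0, -4, 0, 0, 0]]' > mv.in && python3 steer.py mv.in 20
python3 - <<'E'
from h import *
to((.45,.20,.26),down(0))
E
```

```text
clock: 4.85
tool_pos: [0.4614, -0.2671, 0.2212]
eef_rot: [0.339, 0.941, -0.0, 0.006]
contact_force: [0.3, 0.3, 0.1]
opening: 0.678
finger_force: 20.0
shift [ 0.3064  0.3525 -0.041 ] rot [0.0088 0.0091 0.8787]
```

In the tool's units: 0.352 m is 7.04, 0.306 m is 6.12, 0.88 rad is 3.52.

```bash
echo '[[0.5, 6.12, 7.04, -0.8, 0, 0, 3.52], [0.5, 6.12, 7.04, -0.8, 0, 0, 3.52], [0.5, 6.12, 7.04, -0.8, 0, 0, 3.52], [0.5, 6.12, 7.04, -0.8, 0, 0, 3.52], [0.5, 6.12, 7.04, -0.8, 0, 0, 3.52], [0.5, 6.12, 7.04, -0.8, 0, 0, 3.52], [0.5, 6.12, 7.04, -0.8, 0, 0, 3.52], [0.5, 6.12, 7.04, -0.8, 0, 0, 3.52], [0.5, 6.12, 7.04, -0.8, 0, 0, 3.52], [0.5, 6.12, 7.04, -0.8, 0, 0, 3.52]]' > mv.in && python3 steer.py mv.in 20
echo '[[0.5, 0, 0, 0, 0, 0, 0], [0.5, 0, 0, 0, 0, 0, 0], [0.5, 0, 0, 0, 0, 0, 0]]' > mv.in && python3 steer.py mv.in 20
python3 - <<'E'
from h import *
print(tool()[0],tool()[1].as_quat().round(3),r.get_state()["q"].round(2))
im=r.snapshot("wrist");cv2.imwrite("pics/w3.png",im[:,:,::-1])
p=r.camera_params("wrist");import pickle;pickle.dump(p,open("w3.pkl","wb"))
E
```

```text
clock: 5.85
tool_pos: [0.4452, 0.2059, 0.2552]
eef_rot: [0.705, 0.709, 0.002, -0.001]
contact_force: [-1.1, -0.1, -1.3]
opening: 0.678
finger_force: 20.0
clock: 6.15
tool_pos: [0.4464, 0.1971, 0.2541]
eef_rot: [0.709, 0.706, -0.001, 0.0]
contact_force: [-0.0, 0.1, -0.4]
opening: 0.679
finger_force: 20.0
[0.44636141 0.19706427 0.25410751] [ 0.709  0.706 -0.001  0.   ] [-0.17  0.53 -0.53  1.94  0.37  0.78 -0.91]
```

View pics/w3.png

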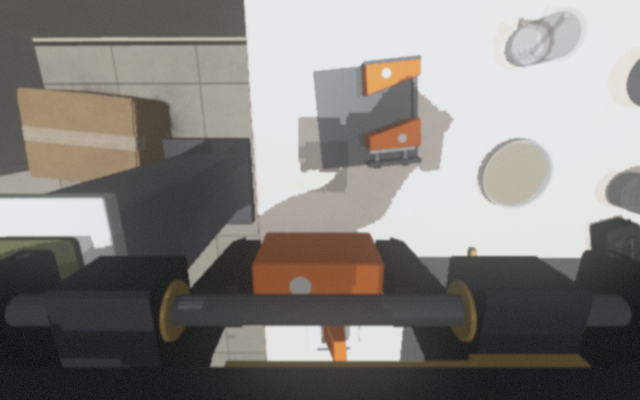

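The wrist view shows wedge_left (thick end at left, about (363,64)-(363,94), thin end at column 420) and wedge_right with its bar at about (370-420,125-165). The held wedge at (320,265) has its thin end toward +x, so it needs a half turn. First I'll measure the case.

Run:
```python
from h import *
import pickle
p=pickle.load(open("w3.pkl","rb"));c=(p,cv2.Rodrigues(p["rvec"])[0])
im=cv2.imread("pics/w3.png")[:,:,::-1].copy()
h=cv2.cvtColor(im,cv2.COLOR_RGB2HSV)
m=cv2.inRange(h,(3,90,60),(22,255,255));m[200:]=0;m[:,:300]=0
for k in cv2.findContours(m,cv2.RETR_EXTERNAL,cv2.CHAIN_APPROX_NONE)[0]:
    if cv2.contourArea(k)<100: continue
    a=cv2.approxPolyDP(cv2.convexHull(k),1.5,True)[:,0]; print(cv2.contourArea(k)); 
    for u in a: print(u,ray(u,.044,c)[:2].round(4))
# value map
big=cv2.resize(im[45:185,290:440],None,fx=4,fy=4,interpolation=cv2.INTER_CUBIC);cv2.imwrite("pics/c3.png",big[:,:,::-1])
```

```text
1136.5
[420 120] [0.5626 0.2638]
[420 143] [0.565 0.238]
[418 145] [0.5629 0.2357]
[370 149] [0.5072 0.2312]
[366 145] [0.5023 0.2358]
[366 135] [0.5019 0.2472]
[408 119] [0.5489 0.2649]
[417 118] [0.559 0.266]
1273.5
[419  59] [0.5557 0.3274]
[419  73] [0.557  0.3134]
[415  76] [0.5529 0.3103]
[369  94] [0.5033 0.2919]
[363  93] [0.4966 0.2929]
[363  71] [0.4957 0.3156]
[366  65] [0.4987 0.3216]
```

View pics/c3.png

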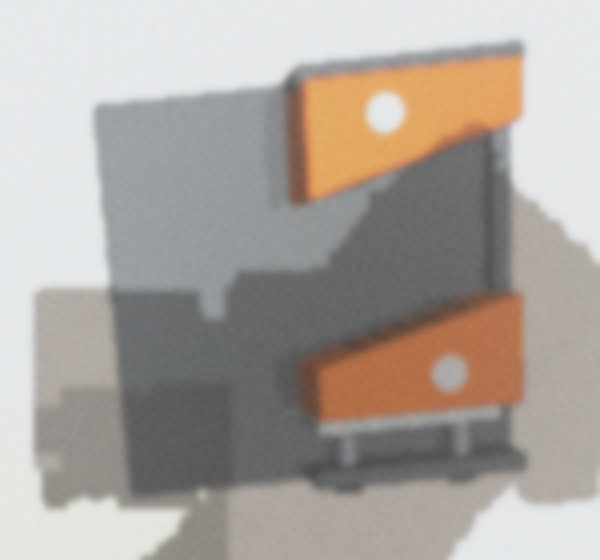

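The crop shows wedge_left's top at (305,80), (522,55), (522,120), (312,198) and wedge_right's top at (322,362), (522,292), (524,402), (322,418). The case's board is to the left, and the case is turned a few degrees.

```bash
cat > fit.py <<'E'
from h import *
def fit(A,B):
    ca,cb=A.mean(0),B.mean(0);a,b=A-ca,B-cb
    th=np.arctan2((a[:,0]*b[:,1]-a[:,1]*b[:,0]).sum(),(a*b).sum()); Q=np.array([[np.cos(th),-np.sin(th)],[np.sin(th),np.cos(th)]])
    t=cb-Q@ca; print("yaw",np.degrees(th),"origin",t.round(4),"res mm",((A@Q.T+t-B)*1e3).round(1).tolist()); return th,t
E
python3 - <<'E'
from fit import *
import pickle
p=pickle.load(open("w3.pkl","rb"));c=(p,cv2.Rodrigues(p["rvec"])[0])
uv=[(305,80),(522,55),(522,120),(312,198),(322,362),(522,292),(524,402),(322,418)]
W=np.array([ray((290+u/4,45+v/4),.044,c)[:2] for u,v in uv])
C=np.array([(-30,47),(30,47),(30,31),(-30,15),(-30,-31),(30,-15),(30,-47),(-30,-47)])/1e3
fit(C,W); fit(C[:4],W[:4]); fit(C[4:],W[4:])
B=np.array([ray((290+u/4,45+v/4),.004,c)[:2] for u,v in((97,105),(130,493))]);print("board front corners",B.round(4),np.linalg.norm(B[0]-B[1]), np.degrees(np.arctan2(*(B[0]-B[1])[::-1])))
E
```

```text
yaw 5.26411651304504 origin [0.5327 0.2788] res mm [[-0.5, 1.2], [1.0, 0.7], [0.9, 1.1], [-0.8, -0.4], [-1.4, -1.5], [1.0, 0.6], [0.4, -0.4], [-0.7, -1.4]]
yaw 5.291766623427735 origin [0.5326 0.2781] res mm [[-0.6, 0.6], [0.8, 0.1], [0.8, 0.4], [-0.9, -1.0]]
yaw 4.3669028152112634 origin [0.5334 0.2795] res mm [[-1.2, -0.4], [1.5, 0.8], [0.5, -0.2], [-0.7, -0.3]]
board front corners [[0.442  0.3205]
 [0.4523 0.2017]] 0.1192740603261855 94.93214767513716
```

In the tool's units: 0.133 m is 2.66, 0.014 m is 0.28, -1.5 rad is -6.

```bash
echo '[[0.5, 2.66, 0.28, 0, 0, 0, -6], [0.5, 2.66, 0.28, 0, 0, 0, -6], [0.5, 2.66, 0.28, 0, 0, 0, -6], [0.5, 2.66, 0.28, 0, 0, 0, -6], [0.5, 2.66, 0.28, 0, 0, 0, -6], [0.5, 2.66, 0.28, 0, 0, 0, -6], [0.5, 2.66, 0.28, 0, 0, 0, -6], [0.5, 2.66, 0.28, 0, 0, 0, -6], [0.5, 2.66, 0.28, 0, 0, 0, -6], [0.5, 2.66, 0.28, 0, 0, 0, -6]]' > mv.in && python3 steer.py mv.in 20
echo '[[0.5, 0, 0, 0, 0, 0, -6], [0.5, 0, 0, 0, 0, 0, -6], [0.5, 0, 0, 0, 0, 0, -6], [0.5, 0, 0, 0, 0, 0, -6], [0.5, 0, 0, 0, 0, 0, -6], [0.5, 0, 0, 0, 0, 0, -6], [0.5, 0, 0, 0, 0, 0, -6], [0.5, 0, 0, 0, 0, 0, -6], [0.5, 0, 0, 0, 0, 0, -6], [0.5, 0, 0, 0, 0, 0, -6]]' > mv.in && python3 steer.py mv.in 20
python3 - <<'E'
from h import *
print(tool()[0],r.get_state()["q"].round(2)); to((.46,.33,.25),down(np.radians(185.1)))
E
```

```text
clock: 7.2
tool_pos: [0.4614, 0.3305, 0.2542]
eef_rot: [0.034, 0.999, -0.001, -0.0]
contact_force: [-0.1, 0.1, -0.4]
opening: 0.679
finger_force: 20.0
clock: 8.2
tool_pos: [0.4616, 0.3305, 0.2541]
eef_rot: [-0.656, 0.755, -0.001, -0.001]
contact_force: [-0.9, 0.5, -0.0]
opening: 0.674
finger_force: 20.0
[0.46157505 0.33046005 0.25407854] [-0.06  0.89 -1.29  1.7   0.89  1.27  1.45]
shift [0.0007 0.0015 0.0041] rot [-2.000e-04 -2.000e-03 -2.282e-01]
```

In the tool's units: -0.228 rad is -0.912.

```bash
echo '[[0.5, 0, 0, 0, 0, 0, -0.6], [0.5, 0, 0, 0, 0, 0, -0.912], [0.5, 0, 0, 0, 0, 0, -0.912], [0.5, 0, 0, 0, 0, 0, -0.912]]' > mv.in && python3 steer.py mv.in 20
python3 - <<'E'
from fit import *
t,Q=tool();print(t,r.get_state()["q"].round(2))
c=cam("wrist");im=r.snapshot("wrist");import pickle;pickle.dump(c[0],open("w4.pkl","wb"))
th=np.radians(5.1);o=np.array([.5327,.2788]);Rz=np.array([[np.cos(th),-np.sin(th)],[np.sin(th),np.cos(th)]])
C=np.array([(-30,47),(30,47),(30,31),(-30,15),(-30,-31),(30,-15),(30,-47),(-30,-47)])/1e3
p=c[0];K=np.array([[p["fx"],0,p["cx"]],[0,p["fy"],p["cy"]],[0,0,1]])
U=cv2.projectPoints(np.c_[C@Rz.T+o,np.full(8,.044)],p["rvec"],p["tvec"],K,None)[0][:,0];print(U.round(0).tolist())
for u in U: cv2.circle(im,tuple(int(round(q)) for q in u),2,(0,0,255),1)
# held wedge expected top (tool frame): top z ~ TCP -(.040-.012)
T=[(.008,-.03),(.008,.03),(-.008,.03),(-.024,-.03)]
for sx in(1,):
    W=np.array([t+Q.apply([sx*x,y,-.026]) for x,y in T]);V=cv2.projectPoints(W,p["rvec"],p["tvec"],K,None)[0][:,0];print(V.round(0).tolist())
    for u in V: cv2.circle(im,tuple(int(round(q)) for q in u),2,(0,255,0),1)
cv2.imwrite("pics/w4.png",im[:,:,::-1])
to(np.r_[o+Rz@[-.0025,.0045],.09],down(np.radians(185.1)))
E
```

```text
clock: 8.6
tool_pos: [0.4612, 0.3314, 0.2543]
eef_rot: [0.735, -0.678, 0.0, 0.0]
contact_force: [-0.2, 0.1, -0.4]
opening: 0.677
finger_force: 20.0
[0.46116505 0.33136246 0.25426736] [-0.05  0.91 -1.33  1.7   0.92  1.31  1.65]
[[286.0, 166.0], [236.0, 166.0], [235.0, 153.0], [285.0, 139.0], [284.0, 97.0], [231.0, 112.0], [229.0, 82.0], [283.0, 81.0]]
[[248.0, 261.0], [385.0, 261.0], [382.0, 293.0], [253.0, 323.0]]
shift [ 0.0539 -0.0645  0.1645] rot [-0.0001 -0.001  -0.0067]
```

View pics/w4.png

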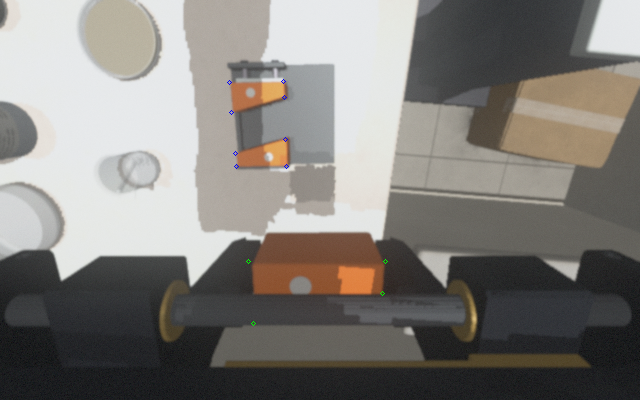

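The reprojected case corners (blue) match within about 3 px, or 2 mm. The held wedge's flat edge is around row 267 rather than 261, so I'll measure the held pose numerically.

Run:
```python
from h import *
im=cv2.imread("pics/w4.png");h=cv2.cvtColor(im,cv2.COLOR_BGR2HSV)
m=cv2.inRange(h,(3,90,60),(22,255,255))
for y in range(230,294,5):
    x=np.where(m[y,200:440])[0]+200; print(y,x.min() if len(x) else 0,x.max() if len(x) else 0, h[y,300], h[y,275])
```

```text
230 0 0 [ 60   2 226] [ 45   2 225]
235 267 369 [ 10 117 113] [ 10 118 115]
240 265 371 [ 10 122 115] [ 11 121 114]
245 261 375 [  9 127 114] [ 10 120 113]
250 259 377 [ 12 133 109] [ 11 134 110]
255 257 380 [ 10 130 110] [ 11 129 113]
260 254 382 [ 10 134 112] [ 11 131 115]
265 252 384 [ 10 160 137] [ 10 149 139]
270 252 384 [ 11 159 143] [ 10 153 143]
275 252 383 [ 10 128 140] [ 11 163 141]
280 252 384 [ 21  13 134] [ 11 169 140]
285 253 383 [ 15  11 137] [ 11 166 140]
290 253 383 [ 15  11 135] [ 11 168 140]
```

Units first: shifts go in units of 50 mm and turns go in units of 0.25 rad. So -0.0635 m is -1.27, 0.0544 m is 1.088.

```bash
echo '[[0.5, 1.088, -1.27, 0, 0, 0, 0], [0.5, 1.088, -1.27, 0, 0, 0, 0], [0.5, 1.088, -1.27, 1, 0, 0, 0], [0.5, 1.088, -1.27, 2, 0, 0, 0], [0.5, 1.088, -1.27, 3, 0, 0, 0], [0.5, 1.088, -1.27, 3.28, 0, 0, 0], [0.5, 1.088, -1.27, 3.28, 0, 0, 0], [0.5, 1.088, -1.27, 3.28, 0, 0, 0]]' > mv.in && python3 steer.py mv.in 20
python3 - <<'E'
from h import *
print(r.get_state()["q"].round(2)); to((.5289,.2825,.0205),down(np.radians(185.1)))
E
```

```text
clock: 9.45
tool_pos: [0.5292, 0.2852, 0.093]
eef_rot: [0.736, -0.676, -0.0, -0.002]
contact_force: [0.6, 0.2, 0.2]
opening: 0.677
finger_force: 20.0
[ 0.01  1.15 -1.19  1.73  1.18  1.16  1.67]
shift [0.0029 0.0007 0.0725] rot [-0.0022  0.0026 -0.0041]
```

In the tool's units: 0.07 m is 1.4, 0.04 m is 0.8.

```bash
echo '[[0.5, 0.06, 0.02, 0.4, 0, 0, 0], [0.5, 0.06, 0.02, 0.8, 0, 0, 0], [0.5, 0.06, 0.02, 1.1, 0, 0, 0], [0.5, 0.06, 0.02, 1.3, 0, 0, 0], [0.5, 0.06, 0.02, 1.4, 0, 0, 0], [0.5, 0.06, 0.02, 1.4, 0, 0, 0], [0.5, 0.06, 0.02, 1.4, 0, 0, 0]]' > mv.in && python3 steer.py mv.in 20
python3 - <<'E'
from h import *
to((.5289,.2825,.0205),down(np.radians(185.1)))
E
```

```text
clock: 10.15
tool_pos: [0.528, 0.2813, 0.0215]
eef_rot: [0.737, -0.676, -0.0, -0.001]
contact_force: [-0.3, -0.0, 0.4]
opening: 0.678
finger_force: 20.0
shift [-0.0011 -0.001   0.001 ] rot [-0.0008  0.0009 -0.0036]
```

```bash
echo '[[0.5, 0, 0, 0.04, 0, 0, 0], [0.5, 0, 0, 0.04, 0, 0, 0]]' > mv.in && python3 steer.py mv.in 20;  echo '[[0.9, 0, 0, 0, 0, 0, 0], [0.9, 0, 0, 0, 0, 0, 0], [0.9, 0, 0, 0, 0, 0, 0], [0.9, 0, 0, -0.4, 0, 0, 0], [0.9, 0, 0, -1.4, 0, 0, 0], [0.9, 0, 0, -2.4, 0, 0, 0], [0.9, 0, 0, -3.4, 0, 0, 0], [0.9, 0, 0, -4, 0, 0, 0]]' > mv.in && python3 steer.py mv.in 20
python3 - <<'E'
from h import *
print(r.get_state()["q"].round(2));to((.46,.14,.26),down(0))
E
```

```text
clock: 10.35
tool_pos: [0.5282, 0.2814, 0.0199]
eef_rot: [0.737, -0.676, 0.0, -0.001]
contact_force: [-0.5, -0.8, 4.2]
opening: 0.683
finger_force: 20.0
clock: 11.15
tool_pos: [0.5279, 0.2821, 0.2227]
eef_rot: [0.737, -0.676, -0.0, -0.002]
contact_force: [0.8, 1.0, -0.4]
opening: 0.9
finger_force: 0.0
[ 0.05  0.98 -1.3   1.64  0.98  1.3   1.79]
shift [ 0.1357  0.0798 -0.0379] rot [-0.0047 -0.0046 -3.0555]
```

In the tool's units: 0.253 m is 5.06, 0.23 m is 4.6, 1.5 rad is 6.

```bash
echo '[[0.9, 0.4, 1, -0.4, 0, 0, 0.6], [0.9, 0.8, 2, -0.8, 0, 0, 1.2], [0.9, 1.6, 2.22, -1, 0, 0, 1.8], [0.9, 2.6, 2.22, -1, 0, 0, 2.4], [0.9, 3.6, 2.22, -1, 0, 0, 3], [0.9, 4.6, 2.22, -1, 0, 0, 3.6], [0.9, 5.06, 2.22, -1, 0, 0, 4.2], [0.9, 5.06, 2.22, -1, 0, 0, 4.8], [0.9, 5.06, 2.22, -1, 0, 0, 5.4], [0.9, 5.06, 2.22, -1, 0, 0, 6]]' > mv.in && python3 steer.py mv.in
echo '[[0.7, 0, 0, 0, 0, 0, 0.6], [0.7, 0, 0, 0, 0, 0, 1.2], [0.7, 0, 0, 0, 0, 0, 1.8], [0.7, 0, 0, 0, 0, 0, 2.4], [0.7, 0, 0, 0, 0, 0, 3], [0.7, 0, 0, 0, 0, 0, 3.6], [0.7, 0, 0, 0, 0, 0, 4.2], [0.7, 0, 0, 0, 0, 0, 4.8], [0.7, 0, 0, 0, 0, 0, 5.4], [0.7, 0, 0, 0, 0, 0, 6]]' > mv.in && python3 steer.py mv.in
echo '[[0.7, 0, 0, 0, 0, 0, 0.6], [0.7, 0, 0, 0, 0, 0, 0.92], [0.7, 0, 0, 0, 0, 0, 0.92]]' > mv.in && python3 steer.py mv.in
python3 - <<'E'
from h import *
print(tool()[0],r.get_state()["q"].round(2));import pickle
p=r.camera_params("wrist");im=r.snapshot("wrist");pickle.dump(p,open("w5.pkl","wb"));cv2.imwrite("pics/w5.png",im[:,:,::-1])
p=r.camera_params("top");im=r.snapshot("top");cv2.imwrite("pics/t5.png",im[:,:,::-1])
E
```

```text
clock: 12.15
tool_pos: [0.4385, 0.0188, 0.2687]
eef_rot: [-0.075, 0.997, -0.0, -0.0]
contact_force: [0.5, -0.1, -0.2]
opening: 0.901
finger_force: 0.0
clock: 13.15
tool_pos: [0.4384, 0.0194, 0.2687]
eef_rot: [0.625, 0.781, -0.0, -0.0]
contact_force: [-1.2, -0.0, -0.4]
opening: 0.702
finger_force: 0.0
clock: 13.45
tool_pos: [0.4385, 0.0194, 0.2688]
eef_rot: [0.708, 0.706, -0.0, 0.0]
contact_force: [0.9, -0.0, 0.1]
opening: 0.696
finger_force: 0.0
[0.43849284 0.01944866 0.26877464] [ 0.29  0.46 -0.64  2.04  0.4   0.76 -0.6 ]
```

View pics/w5.png

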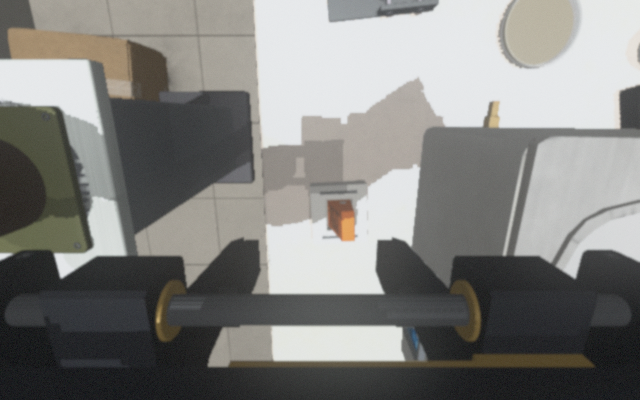

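The stand is at about (340,212), with wedge_1's bright thin end face around (335-355, 207-241) and its darker dot side above. I'll measure the face numerically.

Run:
```python
from h import *
import pickle
p=pickle.load(open("w5.pkl","rb"));c=(p,cv2.Rodrigues(p["rvec"])[0])
im=cv2.imread("pics/w5.png");h=cv2.cvtColor(im,cv2.COLOR_BGR2HSV)
m=cv2.inRange(h,(3,90,60),(22,255,255))
for y in range(194,246,2): print(y,' '.join(f"{h[y,x,2] if m[y,x] else 0:3d}" for x in range(320,364,2)))
S=im[:,:,::-1]
print([ (y,im[y,320].tolist()) for y in range(176,200,3)])
P=r.camera_params("top");t=cv2.imread("pics/t5.png")[:,:,::-1].copy()
h=cv2.cvtColor(t,cv2.COLOR_RGB2HSV)
m=cv2.inRange(h,(3,90,60),(22,255,255))
for y in range(220,242): print(y,' '.join(f"{h[y,x,2] if m[y,x] else 0:3d}" for x in range(330,360)))
```

```text
194   0   0   0   0   0   0   0   0   0   0   0   0   0   0   0   0   0   0   0   0   0   0
196   0   0   0   0   0   0   0   0   0   0   0   0   0   0   0   0   0   0   0   0   0   0
198   0   0   0   0   0   0   0   0   0   0   0   0   0   0   0   0   0   0   0   0   0   0
200   0   0   0   0   0   0   0   0   0   0   0   0   0   0   0   0   0   0   0   0   0   0
202   0   0   0   0   0 121 119 117 121 118   0   0   0   0 118   0   0   0   0   0   0   0
204   0   0   0   0   0 118 119 121 120 118   0   0   0 122 121   0   0   0   0   0   0   0
206   0   0   0   0 135   0   0 119 122 119 118 118 116 118 118 120   0   0   0   0   0   0
208   0   0   0   0   0   0   0 115 120 120 121 120 120 119 121 122   0   0   0   0   0   0
210   0   0   0   0   0   0   0   0   0 121 122 129 133 132 135 139 144   0   0   0   0   0
212   0   0   0   0   0 122 115 122   0   0 130 161 167 169 170 172 172   0   0   0   0   0
214   0   0   0   0   0 126   0 125   0   0 127 169 179 182 180 179 179   0   0   0   0   0
216   0   0   0   0   0 122   0 128 124 125 132 169 181 179 181 181 186   0   0   0   0 
[... 3512 characters left out ...]
   0   0   0   0   0   0   0   0   0   0   0   0   0   0   0   0   0   0   0   0
237   0   0   0   0   0   0   0   0   0   0   0   0   0   0   0   0   0   0   0   0   0   0   0   0   0   0   0   0   0   0
238   0   0   0   0   0   0   0   0   0   0   0   0   0   0   0   0   0   0   0   0   0   0   0   0   0   0   0   0   0   0
239   0   0   0   0   0   0   0   0   0   0   0   0   0   0   0   0   0   0   0   0   0   0   0   0   0   0   0   0   0   0
240   0   0   0   0   0   0   0   0   0   0   0   0   0   0   0   0   0   0   0   0   0   0   0   0   0   0   0   0   0   0
241   0   0   0   0   0   0   0   0   0   0   0   0   0   0   0   0   0   0   0   0   0   0   0   0   0   0   0   0   0   0
```

Run:
```python
from h import *
import pickle
p=pickle.load(open("w5.pkl","rb"));c=(p,cv2.Rodrigues(p["rvec"])[0])
for u in((340,210.5),(352.8,209),(354.3,241),(342,241),(347.3,225.3)): print(u,ray(u,.068,c)[:2].round(4))
im=cv2.imread("pics/t5.png")  # stand outline check from first top view
t0=cv2.cvtColor(cv2.imread("pics/top0.png"),cv2.COLOR_BGR2GRAY)
C=cam("top")
for u in((344-15,219),(344+14,247)): print(ray(u,.022,C)[:2].round(3))
# stand far-left corners in w5
h=cv2.cvtColor(cv2.imread("pics/w5.png"),cv2.COLOR_BGR2GRAY)
ed=cv2.Canny(h,15,40)[170:250,295:385]; l=cv2.HoughLinesP(ed,1,np.pi/180,15,None,18,4)
for a in (l[:,0] if l is not None else []):
    a=a+np.array([295,170]*2); A,B=ray(a[:2],.022,c)[:2],ray(a[2:],.022,c)[:2]; print(a,A.round(3),B.round(3),np.degrees(np.arctan2(*(B-A)[::-1])).round(1))
```

```text
(340, 210.5) [ 0.465  -0.0185]
(352.8, 209) [ 0.4804 -0.0166]
(354.3, 241) [ 0.4836 -0.0583]
(342, 241) [ 0.4683 -0.0583]
(347.3, 225.3) [ 0.4744 -0.0375]
[ 0.506 -0.004]
[ 0.428 -0.081]
[310 186 372 183] [0.428 0.001] [0.51  0.005] 2.8
[350 199 356 219] [ 0.482 -0.017] [ 0.491 -0.046] -72.4
[320 194 342 194] [ 0.441 -0.01 ] [ 0.471 -0.01 ] -0.0
[308 219 308 191] [ 0.425 -0.045] [ 0.425 -0.006] 89.5
[329 181 351 181] [0.453 0.008] [0.482 0.008] -0.0
[318 221 336 209] [ 0.439 -0.048] [ 0.463 -0.031] 35.2
[311 220 311 198] [ 0.429 -0.047] [ 0.429 -0.015] 89.6
[341 241 341 211] [ 0.471 -0.078] [ 0.47  -0.034] 91.2
[322 238 342 238] [ 0.444 -0.074] [ 0.472 -0.074] -0.0
[327 200 348 199] [ 0.451 -0.018] [ 0.479 -0.017] 2.8
[352 217 356 237] [ 0.485 -0.043] [ 0.492 -0.072] -77.6
[327 229 327 201] [ 0.451 -0.06 ] [ 0.451 -0.02 ] 90.5
```

```bash
cat >> h.py <<'E'
def tilt(yaw,a):
    """down(yaw) turned about tool y so that tool z leans by a toward -tool x (hand leans to +x tool side)"""
    return down(yaw)*R.from_rotvec([0,-a,0])
E
python3 - <<'E'
from h import *
T=tilt(np.radians(4),np.radians(30));z=T.apply([0,0,1]);print(z.round(3))
g=np.array([.4714,-.033,.048]);tcp=g+.019*z;print("tcp",tcp.round(4));pre=tcp-.09*z;pre[0]-=.02;print("pre",pre.round(4));to(pre,T)
E
```

```text
[ 0.035 -0.499 -0.866]
tcp [ 0.4721 -0.0425  0.0315]
pre [0.4489 0.0024 0.1095]
shift [-0.017   0.0104  0.1592] rot [-0.0184 -0.5233 -0.0685]
```

```bash
echo '[[0.7, -0.1, 0.2, 1, 0, -0.6, 0], [0.7, -0.2, 0.2, 2, -0.04, -1.2, -0.16], [0.7, -0.34, 0.2, 2.8, -0.072, -1.8, -0.272], [0.7, -0.34, 0.2, 3.18, -0.072, -2.092, -0.272], [0.7, -0.34, 0.2, 3.18, -0.072, -2.092, -0.272], [0.7, -0.34, 0.2, 3.18, -0.072, -2.092, -0.272]]' > mv.in && python3 steer.py mv.in
python3 - <<'E'
from h import *
T=tilt(np.radians(4),np.radians(30));z=T.apply([0,0,1])
print(tool()[0],r.get_state()["q"].round(2))
tcp=np.array([.4714,-.033,.048])+.019*z
to(tcp-.05*z,T);to(tcp,T)
E
```

```text
clock: 14.15
tool_pos: [0.4483, 0.0025, 0.1095]
eef_rot: [0.659, 0.706, -0.177, 0.188]
contact_force: [1.2, 0.8, 0.5]
opening: 0.701
finger_force: 0.0
[0.44830694 0.00245722 0.10952133] [-0.37  0.82 -0.15  2.16  1.03  0.7  -1.39]
shift [-0.0013  0.0207  0.0407] rot [-0.003  -0.0011  0.0004]
shift [-0.0014  0.0208  0.0907] rot [-0.003  -0.0011  0.0004]
```

```bash
echo '[[0.7, -0.02, 0.42, 0.2, 0, 0, 0], [0.7, -0.02, 0.42, 0.8, 0, 0, 0], [0.7, -0.02, 0.42, 1.4, 0, 0, 0], [0.7, -0.02, 0.42, 1.7, 0, 0, 0], [0.7, -0.02, 0.42, 1.81, 0, 0, 0], [0.2, -0.02, 0.42, 1.81, 0, 0, 0], [0.2, -0.02, 0.42, 1.81, 0, 0, 0], [0.2, -0.02, 0.42, 1.81, 0, 0, 0], [0.2, -0.02, 0.42, 1.81, 0, 0, 0], [0.2, -0.02, 0.42, 1.81, 0, 0, 0]]' > mv.in && python3 steer.py mv.in 30
echo '[[0.1, 0, 0, 0, 0, 0, 0], [0.1, 0, 0, 0, 0, 0, 0], [0.1, 0, 0, 0, 0, 0, 0]]' > mv.in && python3 steer.py mv.in 30
```

```text
clock: 15.15
tool_pos: [0.4724, -0.0424, 0.0324]
eef_rot: [0.66, 0.705, -0.177, 0.189]
contact_force: [0.6, 2.5, 6.6]
opening: 0.282
finger_force: 29.1
clock: 15.45
tool_pos: [0.4724, -0.0423, 0.0323]
eef_rot: [0.66, 0.706, -0.177, 0.189]
contact_force: [-1.7, 2.1, 6.0]
opening: 0.284
finger_force: 29.2
```

```bash
echo '[[0.1, -0.2, 0, -0.346, 0, 0, 0], [0.1, -0.5, 0, -0.866, 0, 0, 0], [0.1, -1, 0, -1.732, 0, 0, 0], [0.1, -1.5, -0.4, -2.6, 0, 0, 0], [0.1, -1.6, -0.8, -2.8, 0, 0, 0], [0.1, -1.6, -0.8, -2.8, 0, 0, 0]]' > mv.in && python3 steer.py mv.in 30
python3 - <<'E'
from h import *
T1=tilt(np.radians(4),np.radians(30));T2=tilt(-np.pi/2,-np.pi/3); D=T2*T1.inv()
print("z",D.apply([0,0,1]).round(3),"dot",D.apply([-.07,.998,0]).round(3))
print(tool()[0],r.get_state()["q"].round(2))
to((.45,.10,.22),T2)
E
```

```text
clock: 16.05
tool_pos: [0.4312, -0.0446, 0.1951]
eef_rot: [0.66, 0.705, -0.176, 0.189]
contact_force: [0.6, 0.3, -1.0]
opening: 0.277
finger_force: 28.7
z [-1. -0.  0.] dot [0. 0. 1.]
[ 0.4311644  -0.04464261  0.19508361] [-0.27  0.62 -0.16  2.2   0.92  0.76 -1.17]
shift [ 0.1115  0.0285 -0.093 ] rot [-0.46    1.1755  1.719 ]
```

In the tool's units: 0.11 m is 2.2, -0.093 m is -1.86, 1.719 rad is 6.876.

```bash
echo '[[0.1, 2.2, 0.57, -1.86, -1.84, 4.702, 6.876], [0.1, 2.2, 0.57, -1.86, -1.84, 4.702, 6.876], [0.1, 2.2, 0.57, -1.86, -1.84, 4.702, 6.876], [0.1, 2.2, 0.57, -1.86, -1.84, 4.702, 6.876], [0.1, 2.2, 0.57, -1.86, -1.84, 4.702, 6.876], [0.1, 2.2, 0.57, -1.86, -1.84, 4.702, 6.876], [0.1, 2.2, 0.57, -1.86, -1.84, 4.702, 6.876], [0.1, 2.2, 0.57, -1.86, -1.84, 4.702, 6.876], [0.1, 2.2, 0.57, -1.86, -1.84, 4.702, 6.876], [0.1, 2.2, 0.57, -1.86, -1.84, 4.702, 6.876]]' > mv.in && python3 steer.py mv.in 30
python3 - <<'E'
from h import *
T2=tilt(-np.pi/2,-np.pi/3)
print(r.get_state()["q"].round(2));z=T2.apply([0,0,1])
to(np.array([.50,.11,.10])+.019*z,T2)
E
```

```text
clock: 17.05
tool_pos: [0.4606, 0.0994, 0.2346]
eef_rot: [0.897, 0.396, 0.168, 0.105]
contact_force: [0.6, -0.6, -1.4]
opening: 0.281
finger_force: 28.6
[-0.07  0.47 -0.57  2.35  1.46  0.5  -2.66]
shift [ 0.0115 -0.0156  0.1537] rot [-0.2256  0.6347  0.8295]
```

Run:
```python
from h import *
print(tool()[0])
for n,T in(("T1",tilt(np.radians(4),np.radians(30))),("d4",down(np.radians(4))),("d45",down(np.pi/4))): print(n);to((.43,.02,.25),T)
a=down(np.pi/4);print("down180->T3",(down(np.pi).inv()*tilt(np.pi,-np.pi/3)).as_rotvec())
```

```text
[0.46064803 0.09941113 0.23458594]
T1
shift [-0.0751  0.037  -0.0217] rot [ 0.1847 -0.5672 -0.8872]
d4
shift [-0.0751  0.037  -0.0217] rot [ 0.4022 -0.0793 -0.7976]
d45
shift [-0.0751  0.037  -0.0217] rot [ 0.4341  0.0714 -1.5022]
down180->T3 [0.         1.04719755 0.        ]
```

```bash
echo '[[0.1, -1.5, 0.74, -0.44, 1.608, -0.316, -3.192], [0.1, -1.5, 0.74, -0.44, 1.608, -0.316, -3.192], [0.1, -1.5, 0.74, -0.44, 1.608, -0.316, -3.192], [0.1, -1.5, 0.74, -0.44, 1.608, -0.316, -3.192], [0.1, -1.5, 0.74, -0.44, 1.608, -0.316, -3.192], [0.1, -1.5, 0.74, -0.44, 1.608, -0.316, -3.192], [0.1, -1.5, 0.74, -0.44, 1.608, -0.316, -3.192]]' > mv.in && python3 steer.py mv.in 30
python3 - <<'E'
from h import *
print(r.get_state()["q"].round(2));to((.43,.02,.25),down(np.radians(60)))
E
```

```text
clock: 17.75
tool_pos: [0.4297, 0.0181, 0.2517]
eef_rot: [0.757, 0.651, 0.043, 0.033]
contact_force: [0.4, 0.9, -0.3]
opening: 0.279
finger_force: 28.7
[ 0.46  0.5  -0.92  2.18  0.73  0.67 -1.11]
shift [ 0.0019 -0.0001  0.0017] rot [ 0.1062  0.0449 -1.196 ]
```

In the tool's units: -1.196 rad is -4.784.

```bash
echo '[[0.1, 0, 0, 0, 0.424, 0.18, -4.784], [0.1, 0, 0, 0, 0.424, 0.18, -4.784], [0.1, 0, 0, 0, 0.424, 0.18, -4.784], [0.1, 0, 0, 0, 0.424, 0.18, -4.784], [0.1, 0, 0, 0, 0.424, 0.18, -4.784], [0.1, 0, 0, 0, 0.424, 0.18, -4.784], [0.1, 0, 0, 0, 0.424, 0.18, -4.784], [0.1, 0, 0, 0, 0.424, 0.18, -4.784], [0.1, 0, 0, 0, 0.424, 0.18, -4.784]]' > mv.in && python3 steer.py mv.in 30
echo '[[0.1, 0, 0, 0, 0, 0, -6], [0.1, 0, 0, 0, 0, 0, -6], [0.1, 0, 0, 0, 0, 0, -6], [0.1, 0, 0, 0, 0, 0, -6], [0.1, 0, 0, 0, 0, 0, -6], [0.1, 0, 0, 0, 0, 0, -6], [0.1, 0, 0, 0, 0, 0, -6], [0.1, 0, 0, 0, 0, 0, -6], [0.1, 0, 0, 0, 0, 0, -6], [0.1, 0, 0, 0, 0, 0, -6]]' > mv.in && python3 steer.py mv.in 30
python3 - <<'E'
from h import *
print(r.get_state()["q"].round(2));T3=tilt(np.pi,-np.pi/3);to((.42,.03,.2),T3)
E
```

```text
clock: 18.65
tool_pos: [0.4305, 0.0191, 0.2511]
eef_rot: [0.261, 0.965, 0.001, 0.001]
contact_force: [0.5, -1.1, 0.0]
opening: 0.277
finger_force: 28.7
clock: 19.65
tool_pos: [0.4301, 0.0187, 0.2516]
eef_rot: [-0.468, 0.884, -0.001, 0.001]
contact_force: [-0.4, -0.4, -1.6]
opening: 0.277
finger_force: 28.7
[ 0.66  0.8  -1.45  2.08  0.9   1.14  1.32]
shift [-0.0035  0.0148  0.0515] rot [ 0.3097  1.0161 -0.5423]
```

In the tool's units: -0.02 m is -0.4, 0.015 m is 0.3, 1.016 rad is 4.064.

```bash
echo '[[0.1, -0.4, 0.3, 0, 1.24, 4.064, -2.168], [0.1, -0.4, 0.3, 0, 1.24, 4.064, -2.168], [0.1, -0.4, 0.3, 0, 1.24, 4.064, -2.168], [0.1, -0.4, 0.3, 0, 1.24, 4.064, -2.168], [0.1, -0.4, 0.3, 0, 1.24, 4.064, -2.168], [0.1, -0.4, 0.3, 0, 1.24, 4.064, -2.168], [0.1, -0.4, 0.3, 0, 1.24, 4.064, -2.168], [0.1, -0.4, 0.3, 0, 1.24, 4.064, -2.168], [0.1, -0.4, 0.3, 0, 1.24, 4.064, -2.168], [0.1, -0.4, 0.3, 0, 1.24, 4.064, -2.168]]' > mv.in && python3 steer.py mv.in 30
python3 - <<'E'
from h import *
print(r.get_state()["q"].round(2));T3=tilt(np.pi,-np.pi/3);z=T3.apply([0,0,1]);to(np.array([.42,.06,.10])+.019*z,T3)
E
```

```text
clock: 20.65
tool_pos: [0.4288, 0.0441, 0.2514]
eef_rot: [-0.611, 0.614, -0.353, -0.353]
contact_force: [-0.3, 0.5, -0.6]
opening: 0.281
finger_force: 28.7
[-0.19  1.01 -0.99  1.92  0.92  1.94  1.39]
shift [-0.1389  0.0092  0.0812] rot [ 0.0019  0.0014 -0.0041]
```

```bash
echo '[[0.1, -0.9, 0.06, 0.52, 0, 0, 0], [0.1, -1.8, 0.12, 1.04, 0, 0, 0], [0.1, -2.78, 0.18, 1.62, 0, 0, 0], [0.1, -3.3, 0.18, 1.92, 0, 0, 0], [0.1, -3.64, 0.18, 2.12, 0, 0, 0], [0.1, -3.64, 0.18, 2.12, 0, 0, 0]]' > mv.in && python3 steer.py mv.in 30
python3 - <<'E'
from h import *
print(r.get_state()["q"].round(2));T3=tilt(np.pi,-np.pi/3);z=T3.apply([0,0,1]);print("grasp",tool()[0]-.019*z);to(np.array([.42,.06,.027])+.019*z,T3)
p=r.camera_params("side");im=r.snapshot("side")
h=cv2.cvtColor(im,cv2.COLOR_RGB2HSV);m=cv2.inRange(h,(3,90,60),(22,255,255))
for k in cv2.findContours(m,cv2.RETR_EXTERNAL,cv2.CHAIN_APPROX_NONE)[0]:
    if cv2.contourArea(k)>15: print(cv2.boundingRect(k))
cv2.imwrite("pics/s6.png",im[:,:,::-1])
E
```

```text
clock: 21.25
tool_pos: [0.42, 0.0414, 0.0401]
eef_rot: [-0.61, 0.615, -0.353, -0.354]
contact_force: [0.7, -0.2, 1.1]
opening: 0.279
finger_force: 28.7
[-0.25  1.37 -0.85  1.9   1.14  1.78  1.18]
grasp [0.41995749 0.05781167 0.0496215 ]
shift [-0.0207  0.      0.0094] rot [ 0.006  0.    -0.005]
(238, 213, 11, 6)
```

In the tool's units: -0.017 m is -0.34, -0.01 m is -0.2.

```bash
echo '[[0.1, -0.2, 0, 0.1, 0, 0, 0], [0.1, -0.34, 0, 0.17, 0, 0, 0], [0.1, -0.34, 0, 0.17, 0, 0, 0]]' > mv.in && python3 steer.py mv.in 30; echo '[[0.1, -0.04, 0, 0.02, 0, 0, 0], [0.1, -0.08, 0, 0.04, 0, 0, 0], [0.1, -0.08, 0, 0.04, 0, 0, 0]]' > mv.in && python3 steer.py mv.in 30
```

```text
clock: 21.6
tool_pos: [0.4204, 0.044, 0.0225]
eef_rot: [-0.611, 0.614, -0.354, -0.353]
contact_force: [0.2, 0.6, -0.8]
opening: 0.282
finger_force: 28.7
clock: 21.9
tool_pos: [0.4204, 0.0444, 0.0187]
eef_rot: [-0.611, 0.613, -0.354, -0.354]
contact_force: [1.4, 1.3, 3.0]
opening: 0.278
finger_force: 28.8
```

In the tool's units: -0.002 m is -0.04, -0.001 m is -0.02.

```bash
echo '[[0.1, -0.02, 0, 0.01, 0, 0, 0], [0.1, -0.04, 0, 0.02, 0, 0, 0]]' > mv.in && python3 steer.py mv.in 30;  echo '[[0.6, 0, 0, 0, 0, 0, 0], [0.6, 0, 0, 0, 0, 0, 0], [0.6, 0, 0, 0, 0, 0, 0], [0.6, 0, 0, -0.6, 0, 0, 0], [0.6, 0.2, 0, -1.6, 0, 0, 0], [0.6, 1, 0, -2.2, 0, 0, 0], [0.6, 2, 0, -2.8, 0, 0, 0], [0.6, 2.8, 0, -3, 0, 0, 0]]' > mv.in && python3 steer.py mv.in 30
python3 - <<'E'
from h import *
print(tool()[0],r.get_state()["q"].round(2));to((.42,.10,.25),down(np.pi))
E
```

```text
clock: 22.1
tool_pos: [0.4206, 0.0443, 0.0183]
eef_rot: [-0.611, 0.612, -0.356, -0.354]
contact_force: [-0.0, 5.5, 15.9]
opening: 0.285
finger_force: 29.1
clock: 22.9
tool_pos: [0.4196, 0.106, 0.2134]
eef_rot: [-0.612, 0.613, -0.353, -0.353]
contact_force: [0.1, 0.4, 0.0]
opening: 0.6
finger_force: 0.0
[0.41961756 0.10597115 0.21342806] [-0.31  1.1  -0.98  1.83  0.9   1.95  1.32]
shift [ 0.0346 -0.0004 -0.0132] rot [-6.0000e-04 -1.0458e+00 -4.0000e-04]
```

```bash
echo '[[0.6, 0.7, 0, -0.26, 0, -4.184, 0], [0.6, 0.7, 0, -0.26, 0, -4.184, 0], [0.6, 0.7, 0, -0.26, 0, -4.184, 0], [0.6, 0.7, 0, -0.26, 0, -4.184, 0], [0.6, 0.7, 0, -0.26, 0, -4.184, 0], [0.6, 0.7, 0, -0.26, 0, -4.184, 0], [0.6, 0.7, 0, -0.26, 0, -4.184, 0], [0.6, 0.7, 0, -0.26, 0, -4.184, 0], [0.6, 0.7, 0, -0.26, 0, -4.184, 0]]' > mv.in && python3 steer.py mv.in
python3 - <<'E'
from h import *
import pickle
t,Q=tool();print(t,Q.as_quat().round(3),r.get_state()["q"].round(2))
p=r.camera_params("wrist");im=r.snapshot("wrist");pickle.dump(p,open("w7.pkl","wb"));cv2.imwrite("pics/w7.png",im[:,:,::-1]);c=(p,cv2.Rodrigues(p["rvec"])[0])
h=cv2.cvtColor(im,cv2.COLOR_RGB2HSV);m=cv2.inRange(h,(3,90,60),(22,255,255))
for k in cv2.findContours(m,cv2.RETR_EXTERNAL,cv2.CHAIN_APPROX_NONE)[0]:
    if cv2.contourArea(k)>100:
        print(cv2.boundingRect(k))
        for u in cv2.approxPolyDP(cv2.convexHull(k),2,True)[:,0]: print(u,ray(u,.04,c)[:2].round(4))
E
```

```text
clock: 23.8
tool_pos: [0.4199, 0.0971, 0.2488]
eef_rot: [-0.706, 0.709, -0.002, -0.001]
contact_force: [0.3, 0.1, 0.0]
opening: 0.6
finger_force: 0.0
[0.41991893 0.09709539 0.24878824] [-0.706  0.709 -0.002 -0.001] [ 0.47  0.81 -1.45  2.08  0.91  1.15  1.72]
(370, 354, 204, 13)
[573 366] [0.0505 0.3766]
[370 364] [0.3444 0.3725]
[456 354] [0.2224 0.3552]
[562 354] [0.071  0.3555]
(228, 325, 36, 15)
[263 326] [0.4957 0.3076]
[260 336] [0.5007 0.3241]
[228 338] [0.5459 0.3273]
[234 326] [0.5359 0.3075]
(174, 286, 22, 56)
[184 286] [0.5975 0.2447]
[195 330] [0.5907 0.3139]
[187 340] [0.6039 0.3306]
[180 341] [0.614  0.3322]
[174 330] [0.62   0.3139]
[174 313] [0.6163 0.2864]
(435, 280, 28, 62)
[446 280] [0.2502 0.2365]
[454 288] [0.2382 0.2485]
[461 310] [0.2245 0.2824]
[461 330] [0.2204 0.3147]
[455 341] [0.2265 0.333 ]
[449 340] [0.2352 0.3313]
[440 330] [0.2496 0.3146]
[435 290] [0.2632 0.2514]
[439 282] [0.2591 0.2394]
(302, 111, 26, 52)
[304 111] [0.4346 0.0223]
[327 112] [0.4087 0.0234]
[326 162] [0.4095 0.0799]
[313 160] [0.4248 0.0775]
[302 115] [0.4369 0.0266]
```

wedge_1 now lies dot up, with its flat side at x≈0.408, its thick end at y≈0.021 and its thin end at y≈0.080. I'll regrip it from above near the thick end.

In the tool's units: 0.064 m is 1.28, 0.225 m is 4.5, 0.014 rad is 0.056.

```bash
echo '[[0.6, 0.8, -0.04, 0.6, 0, 0, 0.056], [0.6, 1.28, -0.04, 1.4, 0, 0, 0.056], [0.6, 1.28, -0.04, 2.4, 0, 0, 0.056], [0.6, 1.28, -0.04, 3.3, 0, 0, 0.056], [0.6, 1.28, -0.04, 4, 0, 0, 0.056], [0.6, 1.28, -0.04, 4.4, 0, 0, 0.056], [0.6, 1.28, -0.04, 4.5, 0, 0, 0.056]]' > mv.in && python3 steer.py mv.in
python3 - <<'E'
from h import *
to((.4224,.033,.010),down(np.radians(179.2)))
E
```

```text
clock: 24.55
tool_pos: [0.4213, 0.0361, 0.0218]
eef_rot: [-0.703, 0.711, -0.0, -0.002]
contact_force: [0.7, -0.3, 0.4]
opening: 0.598
finger_force: 0.0
shift [ 0.0031 -0.0012  0.0118] rot [ 0.002  -0.0027  0.0023]
```

In the tool's units: 0.012 m is 0.24, 0.006 m is 0.12.

```bash
echo '[[0.6, 0.04, -0.02, 0.12, 0, 0, 0], [0.6, 0.04, -0.02, 0.24, 0, 0, 0], [0.1, 0.04, -0.02, 0.24, 0, 0, 0], [0.1, 0.04, -0.02, 0.24, 0, 0, 0], [0.1, 0.04, -0.02, 0.24, 0, 0, 0], [0.1, 0.04, -0.02, 0.24, 0, 0, 0], [0.1, 0.04, -0.02, 0.24, 0, 0, 0], [0.1, 0.04, -0.02, 0.24, 0, 0, 0]]' > mv.in && python3 steer.py mv.in 25
echo '[[0.1, 0, 0, -1, 0, 0, 0], [0.1, 0, 0, -2, 0, 0, 0], [0.1, 0, 0, -3, 0, 0, 0], [0.1, 0, 0, -4, 0, 0, 0], [0.1, 0, 0, -4, 0, 0, 0]]' > mv.in && python3 steer.py mv.in 25
python3 - <<'E'
from h import *
print(tool()[0],r.get_state()["q"].round(2));to((.40,.26,.22),down(np.radians(95.1)))
E
```

```text
clock: 25.35
tool_pos: [0.4235, 0.0317, 0.0126]
eef_rot: [-0.701, 0.713, -0.002, 0.0]
contact_force: [0.2, -1.0, 6.6]
opening: 0.346
finger_force: 23.8
clock: 25.85
tool_pos: [0.4255, 0.034, 0.2173]
eef_rot: [-0.701, 0.713, -0.004, 0.004]
contact_force: [0.2, 0.5, -0.4]
opening: 0.34
finger_force: 23.8
[0.42548485 0.03403673 0.21728293] [ 0.58  0.82 -1.38  2.14  0.98  1.06  1.8 ]
shift [-0.2255  0.0291 -0.0029] rot [-0.0086  0.0089  1.4654]
```

```bash
echo '[[0.1, -1, 0, -0.66, 0, 0, 0], [0.1, -2, 0, -0.66, 0, 0, 0], [0.1, -3, -0.4, -0.66, 0, 0, 0], [0.1, -4, -0.7, -0.66, 0, 0, 0], [0.1, -5, -0.7, -0.66, 0, 0, 0], [0.1, -5.92, -0.7, -0.66, 0, 0, 0], [0.1, -5.92, -0.7, -0.66, 0, 0, 0], [0.1, -5.92, -0.7, -0.66, 0, 0, 0], [0.1, -5.92, -0.7, -0.66, 0, 0, 0]]' > mv.in && python3 steer.py mv.in 25
python3 - <<'E'
from h import *
import pickle
print(tool()[0],r.get_state()["q"].round(2))
p=r.camera_params("wrist");im=r.snapshot("wrist");pickle.dump(p,open("w8.pkl","wb"))
a=cv2.resize(im[60:190,200:350],None,fx=4,fy=4,interpolation=cv2.INTER_CUBIC)[:520,:600]
cv2.imwrite("pics/w8f.png",im[:,:,::-1]);cv2.imwrite("pics/w8.png",a[:,:,::-1])
E
```

```text
clock: 26.75
tool_pos: [0.4626, 0.3256, 0.2435]
eef_rot: [-0.701, 0.713, -0.002, -0.001]
contact_force: [0.3, -0.2, -0.7]
opening: 0.34
finger_force: 23.8
[0.46262725 0.32558392 0.2435099 ] [-0.07  0.88 -1.24  1.71  0.89  1.23  1.58]
```

View pics/w8.png

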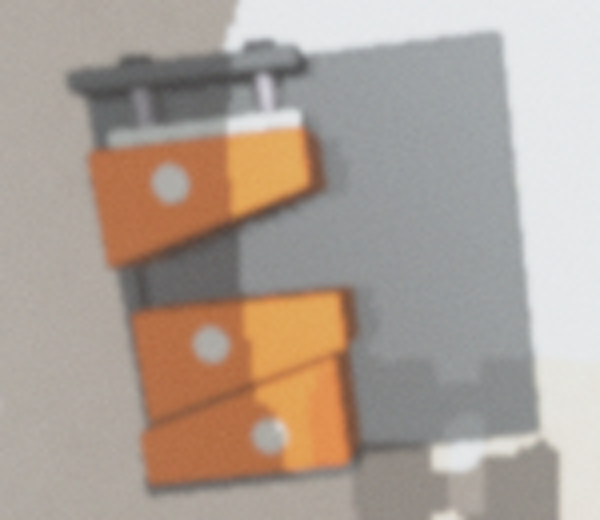

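The last picture shows wedge_2 seated next to wedge_left, dot up, thick end back at (133,312)-(150,424), front nearly flush. wedge_right is at (90,152)-(312,188), and the gap between them is clear.

Run:
```python
from fit import *
import pickle
p=pickle.load(open("w8.pkl","rb"));c=(p,cv2.Rodrigues(p["rvec"])[0])
W=lambda L:np.array([ray((200+u/4,60+v/4),.044,c)[:2] for u,v in L])
wr=W([(112,265),(90,152),(305,128),(312,188)]);wm=W([(133,312),(343,290),(348,350),(150,424)]);wl=W([(145,432),(150,487),(352,465),(348,355)])
C=lambda L:np.array(L)/1e3
cr=C([(30,-15),(30,-47),(-30,-47),(-30,-31)]);cm=C([(30,-1),(-30,-1),(-30,15),(30,31)]);cl=C([(30,31),(30,47),(-30,47),(-30,15)])
fit(np.r_[cr,cl],np.r_[wr,wl]);fit(np.r_[cr,cm,cl],np.r_[wr,wm,wl])
th=np.radians(5.2)
print(tool()[0])
t=tool()[0]
```

```text
yaw 5.3961497533792855 origin [0.5299 0.2792] res mm [[0.2, 1.5], [0.1, -0.6], [-0.9, -0.9], [-1.3, -0.5], [1.0, 0.4], [-0.5, 0.1], [-0.9, 0.1], [2.3, -0.1]]
yaw 5.446454054919615 origin [0.5289 0.2785] res mm [[-0.7, 0.8], [-0.8, -1.3], [-1.8, -1.7], [-2.3, -1.2], [2.6, 1.8], [2.2, 1.3], [1.4, 0.6], [1.6, 2.0], [-0.0, -0.3], [-1.5, -0.6], [-1.9, -0.6], [1.3, -0.8]]
[0.46293498 0.32507292 0.24366884]
```

Units first: shifts go in units of 50 mm and turns go in units of 0.25 rad. So 0.12 m is 2.4, 0.09 m is 1.8, 1.461 rad is 5.844.

```bash
echo '[[0.1, 1.4, 0.2, 0, 0, 0, 5.844], [0.1, 1.4, 0.2, 0, 0, 0, 5.844], [0.1, 1.4, 0.2, 0, 0, 0, 5.844], [0.1, 1.4, 0.2, 0, 0, 0, 5.844], [0.1, 1.4, 0.2, 0, 0, 0, 5.844], [0.1, 1.4, 0.2, 0, 0, 0, 5.844], [0.1, 1.4, 0.2, 0.6, 0, 0, 5.844], [0.1, 1.4, 0.2, 1.2, 0, 0, 5.844], [0.1, 1.4, 0.2, 1.8, 0, 0, 5.844], [0.1, 1.4, 0.2, 2.4, 0, 0, 5.844]]' > mv.in && python3 steer.py mv.in 25
echo '[[0.1, 0, 0, 0, 0, 0, 0], [0.1, 0, 0, 0, 0, 0, 0], [0.1, 0, 0, 0, 0, 0, 0]]' > mv.in && python3 steer.py mv.in 25
cat >> h.py <<'E'
def cs(x,y,z,yaw=95.3):
    th=np.radians(5.3);o=np.array([.531,.279]);to(np.r_[o+np.array([[np.cos(th),-np.sin(th)],[np.sin(th),np.cos(th)]])@[x,y],z],down(np.radians(yaw)))
def wc():
    th=np.radians(5.3);d=tool()[0][:2]-np.array([.531,.279]);print("TCP in case",(np.array([[np.cos(th),np.sin(th)],[-np.sin(th),np.cos(th)]])@d*1e3).round(1),tool()[0][2].round(4))
E
python3 - <<'E'
from h import *
print(r.get_state()["q"].round(2));cs(-.084,-.019,.0185);wc()
im=r.snapshot("wrist");cv2.imwrite("pics/w9.png",im[:,:,::-1])
h=cv2.cvtColor(im,cv2.COLOR_RGB2HSV);m=cv2.inRange(h,(3,90,60),(22,255,255))
for k in cv2.findContours(m,cv2.RETR_EXTERNAL,cv2.CHAIN_APPROX_NONE)[0]:
    if cv2.contourArea(k)>100: print(cv2.boundingRect(k),cv2.approxPolyDP(cv2.convexHull(k),2,True)[:,0].tolist())
E
```

```text
clock: 27.8
tool_pos: [0.4521, 0.2548, 0.1237]
eef_rot: [-0.043, 0.999, -0.002, 0.001]
contact_force: [1.3, 0.7, -0.7]
opening: 0.347
finger_force: 23.8
clock: 28.1
tool_pos: [0.4523, 0.2576, 0.1261]
eef_rot: [-0.047, 0.999, -0.0, 0.001]
contact_force: [-0.1, 0.6, -0.1]
opening: 0.345
finger_force: 23.8
[-0.16  0.84 -0.78  1.96  0.9   0.73  0.17]
shift [ 0.004  -0.0049  0.1076] rot [-0.0005  0.0027  0.0021]
TCP in case [-80.3 -14.1] 0.1261
(159, 361, 91, 6) [[249, 364], [159, 365], [161, 361], [235, 361]]
(378, 354, 140, 13) [[517, 362], [516, 365], [389, 366], [378, 363], [407, 355], [429, 354], [509, 355]]
(303, 325, 51, 41) [[347, 325], [353, 365], [314, 363], [303, 326]]
(396, 282, 19, 59) [[400, 282], [407, 285], [413, 305], [414, 326], [409, 340], [404, 339], [399, 329], [397, 284]]
(221, 282, 19, 59) [[233, 282], [238, 285], [236, 330], [230, 340], [225, 340], [221, 316], [226, 291]]
(281, 227, 72, 68) [[344, 229], [352, 257], [351, 293], [284, 293], [281, 256], [290, 228]]
```

```bash
echo '[[0.1, 0.08, -0.1, 0.6, 0, 0, 0], [0.1, 0.08, -0.1, 1.2, 0, 0, 0], [0.1, 0.08, -0.1, 1.8, 0, 0, 0], [0.1, 0.08, -0.1, 2.04, 0, 0, 0], [0.1, 0.08, -0.1, 2.14, 0, 0, 0], [0.1, 0.08, -0.1, 2.14, 0, 0, 0]]' > mv.in && python3 steer.py mv.in 25
python3 - <<'E'
from h import *
wc();cs(-.050,-.019,.0185)
E
```

```text
clock: 28.75
tool_pos: [0.4486, 0.2524, 0.0181]
eef_rot: [-0.047, 0.999, -0.001, 0.001]
contact_force: [0.4, 0.2, -0.5]
opening: 0.341
finger_force: 23.8
TCP in case [-84.5 -18.9] 0.0181
shift [-0.0345 -0.0001 -0.0003] rot [-0.0011  0.0018  0.0016]
```

Precise. Next I'll slide it in while still held, lower it and release.

In the tool's units: -0.0345 m is -0.69, -0.032 m is -0.64.

```bash
echo '[[0.1, -0.16, 0, 0, 0, 0, 0], [0.1, -0.32, 0, 0, 0, 0, 0], [0.1, -0.48, 0, 0, 0, 0, 0], [0.1, -0.64, 0, 0, 0, 0, 0], [0.1, -0.69, 0, 0, 0, 0, 0], [0.1, -0.69, 0, 0.02, 0, 0, 0], [0.1, -0.69, 0, 0.04, 0, 0, 0], [0.1, -0.69, 0, 0.04, 0, 0, 0]]' > mv.in && python3 steer.py mv.in 25
python3 - <<'E'
from h import *
wc()
E
```

```text
clock: 29.55
tool_pos: [0.4827, 0.2555, 0.0167]
eef_rot: [-0.047, 0.999, -0.001, 0.001]
contact_force: [-0.0, -0.7, 5.1]
opening: 0.343
finger_force: 23.8
TCP in case [-50.3 -18.9] 0.0167
```

```bash
echo '[[0.6, 0, 0, 0, 0, 0, 0], [0.6, 0, 0, 0, 0, 0, 0], [0.6, 0, 0, -0.4, 0, 0, 0], [0.6, 0, 0, -1.2, 0, 0, 0], [0.0, 0.6, 0.04, -1.4, 0, 0, 0], [0.0, 0.94, 0.04, -1.4, 0, 0, 0], [0.0, 0.94, 0.04, -1.4, 0, 0, 0], [0.0, 0.94, 0.04, -0.8, 0, 0, 0], [0.0, 0.94, 0.04, -0.2, 0, 0, 0], [0.0, 0.94, 0.04, 0.02, 0, 0, 0]]' > mv.in && python3 steer.py mv.in 25
python3 - <<'E'
from h import *
wc();cs(-.075,-.017,.016)
E
```

```text
clock: 30.55
tool_pos: [0.4358, 0.2518, 0.0121]
eef_rot: [-0.047, 0.999, -0.002, -0.0]
contact_force: [-0.0, -0.7, -0.5]
opening: 0.085
finger_force: 0.0
TCP in case [-97.4 -18.3] 0.0121
shift [-0.0224  0.0012 -0.0039] rot [-0.0042 -0.0005  0.0011]
```

In the tool's units: -0.042 m is -0.84, -0.038 m is -0.76.

```bash
echo '[[0, -0.2, 0.02, -0.08, 0, 0, 0], [0, -0.4, 0.02, -0.08, 0, 0, 0], [0, -0.52, 0.02, -0.08, 0, 0, 0], [0, -0.64, 0.02, -0.08, 0, 0, 0], [0, -0.76, 0.02, -0.08, 0, 0, 0], [0, -0.84, 0.02, -0.08, 0, 0, 0]]' > mv.in && python3 steer.py mv.in 25
python3 - <<'E'
from h import *
wc()
E
echo '[[0, -0.06, 0, 0, 0, 0, 0], [0, -0.12, 0, 0, 0, 0, 0], [0, -0.16, 0, 0, 0, 0, 0], [0, -0.16, 0, 0, 0, 0, 0]]' > mv.in && python3 steer.py mv.in
python3 - <<'E'
from h import *
wc()
E
```

```text
clock: 31.15
tool_pos: [0.4778, 0.2576, 0.0186]
eef_rot: [-0.047, 0.999, -0.001, 0.001]
contact_force: [-1.4, -0.3, 0.5]
opening: 0.006
finger_force: 0.1
TCP in case [-54.9 -16.4] 0.0186
clock: 31.55
tool_pos: [0.4854, 0.2586, 0.0187]
eef_rot: [-0.047, 0.999, -0.001, 0.001]
contact_force: [0.2, -0.2, 0.2]
opening: 0.008
finger_force: 0.0
TCP in case [-47.3 -16.1] 0.0187
```

In the tool's units: -0.003 m is -0.06, -0.002 m is -0.04.

```bash
echo '[[0, -0.04, 0, 0, 0, 0, 0], [0, -0.06, 0, 0, 0, 0, 0], [0, -0.06, 0, 0, 0, 0, 0]]' > mv.in && python3 steer.py mv.in
echo '[[0, -0.04, 0, 0, 0, 0, 0], [0, -0.06, 0, 0, 0, 0, 0], [0, -0.06, 0, 0, 0, 0, 0]]' > mv.in && python3 steer.py mv.in
python3 - <<'E'
from h import *
wc()
E
```

```text
clock: 31.85
tool_pos: [0.4874, 0.2591, 0.0187]
eef_rot: [-0.047, 0.999, -0.001, -0.0]
contact_force: [-3.5, 0.6, 1.7]
opening: 0.003
finger_force: 1.7
clock: 32.15
tool_pos: [0.491, 0.2594, 0.0187]
eef_rot: [-0.047, 0.999, -0.001, 0.0]
contact_force: [-3.2, 0.2, 1.4]
opening: 0.008
finger_force: 1.8
TCP in case [-41.6 -15.8] 0.0187
```

```bash
echo '[[0, -0.03, 0, 0, 0, 0, 0], [0, -0.03, 0, 0, 0, 0, 0]]' > mv.in && python3 steer.py mv.in
echo '[[0, -0.03, 0, 0, 0, 0, 0], [0, -0.03, 0, 0, 0, 0, 0]]' > mv.in && python3 steer.py mv.in
echo '[[0, -0.03, 0, 0, 0, 0, 0], [0, -0.03, 0, 0, 0, 0, 0]]' > mv.in && python3 steer.py mv.in
python3 - <<'E'
from h import *
wc()
E
```

```text
clock: 32.35
tool_pos: [0.4928, 0.2596, 0.0187]
eef_rot: [-0.047, 0.999, -0.001, 0.001]
contact_force: [-3.5, 2.7, 1.2]
opening: 0.006
finger_force: 1.8
clock: 32.55
tool_pos: [0.494, 0.2596, 0.0187]
eef_rot: [-0.047, 0.999, -0.001, 0.0]
contact_force: [-4.6, 1.2, -0.1]
opening: 0.003
finger_force: 2.2
clock: 32.75
tool_pos: [0.4941, 0.2596, 0.0187]
eef_rot: [-0.047, 0.999, -0.001, -0.001]
contact_force: [-8.0, 0.5, 3.6]
opening: 0.004
finger_force: 3.7
TCP in case [-38.5 -15.9] 0.0187
```

In the tool's units: -0.0025 m is -0.05, -0.0015 m is -0.03.

```bash
echo '[[0, -0.03, 0, 0, 0, 0, 0], [0, -0.05, 0, 0, 0, 0, 0], [0, -0.05, 0, 0, 0, 0, 0]]' > mv.in && python3 steer.py mv.in
python3 - <<'E'
from h import *
wc()
E
echo '[[0, 0.6, 0, -0.04, 0, 0, 0], [0, 1.2, 0, -0.6, 0, 0, 0], [0, 1.2, 0, -1.4, 0, 0, 0], [0, 1.2, 0, -2.4, 0, 0, 0], [0, 1.2, 0, -3.4, 0, 0, 0], [0, 1.2, 0, -4, 0, 0, 0]]' > mv.in && python3 steer.py mv.in
python3 - <<'E'
from h import *
to((.45,.34,.23),down(np.radians(180)));print(r.get_state()["q"].round(2))
E
```

```text
clock: 33.05
tool_pos: [0.4941, 0.2596, 0.0187]
eef_rot: [-0.048, 0.999, -0.001, -0.002]
contact_force: [-12.0, 0.6, 7.4]
opening: 0.008
finger_force: 6.3
TCP in case [-38.5 -15.9] 0.0187
clock: 33.65
tool_pos: [0.4405, 0.2547, 0.2224]
eef_rot: [-0.046, 0.999, -0.0, 0.003]
contact_force: [1.8, 0.8, 0.7]
opening: 0.008
finger_force: 0.0
shift [-0.0173  0.0841 -0.0075] rot [-0.0056  0.0049 -1.4789]
[-0.09  0.69 -0.89  1.92  0.7   0.88  0.32]
```

Run:
```python
from h import *
cs(-.075,.010,.0187)
```

```text
shift [-0.016   0.026   0.2038] rot [-0.0008  0.0067 -0.0006]
```

In the tool's units: 0.204 m is 4.08, 0.19 m is 3.8.

```bash
echo '[[0, -0.32, 0.52, 1, 0, 0, 0], [0, -0.32, 0.52, 2, 0, 0, 0], [0, -0.32, 0.52, 3, 0, 0, 0], [0, -0.32, 0.52, 3.8, 0, 0, 0], [0, -0.32, 0.52, 4.08, 0, 0, 0], [0, -0.6, 0.52, 4.08, 0, 0, 0], [0, -0.86, 0.52, 4.08, 0, 0, 0], [0, -0.94, 0.52, 4.08, 0, 0, 0], [0, -0.98, 0.52, 4.08, 0, 0, 0], [0, -0.98, 0.52, 4.08, 0, 0, 0]]' > mv.in && python3 steer.py mv.in
python3 - <<'E'
from h import *
wc()
E
echo '[[0, -0.02, 0, 0, 0, 0, 0], [0, -0.04, 0, 0, 0, 0, 0], [0, -0.04, 0, 0, 0, 0, 0]]' > mv.in && python3 steer.py mv.in
python3 - <<'E'
from h import *
wc()
E
```

```text
clock: 34.65
tool_pos: [0.4853, 0.2842, 0.0148]
eef_rot: [-0.047, 0.999, -0.001, 0.001]
contact_force: [0.5, 1.3, 1.2]
opening: 0.002
finger_force: 0.0
TCP in case [-45.    9.4] 0.0148
clock: 34.95
tool_pos: [0.4868, 0.2848, 0.0148]
eef_rot: [-0.047, 0.999, -0.001, 0.001]
contact_force: [-0.4, 0.4, 0.3]
opening: 0.008
finger_force: 0.0
TCP in case [-43.5   9.8] 0.0148
```

In the tool's units: -0.003 m is -0.06, -0.002 m is -0.04.

```bash
echo '[[0, -0.04, 0, 0, 0, 0, 0], [0, -0.06, 0, 0, 0, 0, 0], [0, -0.06, 0, 0, 0, 0, 0]]' > mv.in && python3 steer.py mv.in
echo '[[0, -0.03, 0, 0, 0, 0, 0], [0, -0.04, 0, 0, 0, 0, 0], [0, -0.04, 0, 0, 0, 0, 0]]' > mv.in && python3 steer.py mv.in
python3 - <<'E'
from h import *
wc()
E
```

```text
clock: 35.25
tool_pos: [0.49, 0.285, 0.0146]
eef_rot: [-0.047, 0.999, -0.001, 0.001]
contact_force: [0.6, 0.1, 0.4]
opening: 0.005
finger_force: 0.0
clock: 35.55
tool_pos: [0.491, 0.2852, 0.0146]
eef_rot: [-0.047, 0.999, -0.001, -0.0]
contact_force: [-3.0, -1.5, 2.5]
opening: 0.004
finger_force: 1.4
TCP in case [-39.3   9.8] 0.0146
```

```bash
echo '[[0, -0.03, 0, 0, 0, 0, 0], [0, -0.04, 0, 0, 0, 0, 0], [0, -0.04, 0, 0, 0, 0, 0]]' > mv.in && python3 steer.py mv.in
echo '[[0, -0.03, 0, 0, 0, 0, 0], [0, -0.04, 0, 0, 0, 0, 0], [0, -0.04, 0, 0, 0, 0, 0]]' > mv.in && python3 steer.py mv.in
python3 - <<'E'
from h import *
wc()
E
echo '[[0, 0.6, 0, -0.04, 0, 0, 0], [0, 1.2, 0, -0.6, 0, 0, 0], [0, 1.2, 0, -1.4, 0, 0, 0], [0, 1.2, 0, -2.4, 0, 0, 0], [0, 1.2, 0, -3.4, 0, 0, 0], [0, 1.2, 0, -4, 0, 0, 0]]' > mv.in && python3 steer.py mv.in
python3 - <<'E'
from h import *
to((.46,.33,.245),down(np.radians(180)))
E
```

```text
clock: 35.85
tool_pos: [0.491, 0.2851, 0.0146]
eef_rot: [-0.048, 0.999, -0.001, -0.001]
contact_force: [-6.5, -1.0, 5.1]
opening: 0.003
finger_force: 3.6
clock: 36.15
tool_pos: [0.4915, 0.2851, 0.0146]
eef_rot: [-0.048, 0.999, -0.002, -0.003]
contact_force: [-9.4, -2.3, 7.1]
opening: 0.006
finger_force: 5.3
TCP in case [-38.8   9.8] 0.0146
clock: 36.75
tool_pos: [0.4368, 0.2816, 0.2183]
eef_rot: [-0.047, 0.999, 0.001, 0.003]
contact_force: [0.2, 0.5, -1.1]
opening: 0.002
finger_force: 0.0
shift [-0.0278  0.046  -0.0265] rot [-0.0031  0.005  -1.4768]
```

```bash
echo '[[0, -0.56, 0.92, -0.52, 0, 0, -5.908], [0, -0.56, 0.92, -0.52, 0, 0, -5.908], [0, -0.56, 0.92, -0.52, 0, 0, -5.908], [0, -0.56, 0.92, -0.52, 0, 0, -5.908], [0, -0.56, 0.92, -0.52, 0, 0, -5.908], [0, -0.56, 0.92, -0.52, 0, 0, -5.908], [0, -0.56, 0.92, -0.52, 0, 0, -5.908], [0, -0.56, 0.92, -0.52, 0, 0, -5.908], [0, -0.56, 0.92, -0.52, 0, 0, -5.908], [0, -0.56, 0.92, -0.52, 0, 0, -5.908]]' > mv.in && python3 steer.py mv.in
python3 - <<'E'
from h import *
print(tool()[0],r.get_state()["q"].round(2))
c=cam("wrist");im=r.snapshot("wrist");cv2.imwrite("pics/w10.png",im[:,:,::-1])
h=cv2.cvtColor(im,cv2.COLOR_RGB2HSV);m=cv2.inRange(h,(3,90,60),(22,255,255));m[210:]=0
th=np.radians(5.3);Q=np.array([[np.cos(th),np.sin(th)],[-np.sin(th),np.cos(th)]])
for k in cv2.findContours(m,cv2.RETR_EXTERNAL,cv2.CHAIN_APPROX_NONE)[0]:
    if cv2.contourArea(k)>100:
        print(cv2.contourArea(k))
        for u in cv2.approxPolyDP(cv2.convexHull(k),1.5,True)[:,0]: print(u,(Q@(ray(u,.044,c)[:2]-[.531,.279])*1e3).round(1))
# white dots
g=cv2.inRange(h,(0,0,120),(180,60,255));M=cv2.inRange(h,(3,90,60),(22,255,255))
hull=np.zeros_like(g)
for k in cv2.findContours(m,cv2.RETR_EXTERNAL,cv2.CHAIN_APPROX_NONE)[0]:
    if cv2.contourArea(k)>100: cv2.drawContours(hull,[cv2.convexHull(k)],-1,255,-1)
for k in cv2.findContours(g&cv2.erode(hull,np.ones((3,3))),cv2.RETR_EXTERNAL,cv2.CHAIN_APPROX_NONE)[0]:
    if cv2.contourArea(k)>8: u=k[:,0].mean(0); print("dot",u.round(1),cv2.contourArea(k),(Q@(ray(u,.044,c)[:2]-[.531,.279])*1e3).round(1))
E
```

```text
clock: 37.75
tool_pos: [0.46, 0.3286, 0.2405]
eef_rot: [0.709, -0.705, 0.001, -0.0]
contact_force: [-0.9, 0.3, 0.5]
opening: 0.006
finger_force: 0.0
[0.46002185 0.32861916 0.24051156] [-0.07  0.88 -1.24  1.72  0.89  1.22  1.6 ]
4839.0
[274  85] [-28.8 -48.2]
[278  95] [-31.8 -37.9]
[286 168] [-31.3  41.3]
[283 172] [-27.3  45.6]
[234 176] [29.6 45.4]
[219  92] [ 30.8 -46.3]
[222  89] [ 27.1 -49. ]
dot [264. 165.] 34.0 [-6.6 35.7]
dot [246.6 143.1] 41.0 [9.5 9.6]
dot [258.  121.5] 47.0 [ -6.6 -12.5]
dot [239.7  98.1] 48.5 [  9.7 -38.3]
```

Run:
```python
from h import *
cs(0,-.001,.052,180)
```

```text
shift [ 0.0509 -0.0703  0.1884] rot [-0.0015 -0.0017  0.0088]
```

```bash
echo '[[0, 0.6, -0.8, 0, 0, 0, 0], [0, 1.02, -1.4, 0, 0, 0, 0], [0, 1.02, -1.4, 1, 0, 0, 0], [0, 1.02, -1.4, 2, 0, 0, 0], [0, 1.02, -1.4, 3, 0, 0, 0], [0, 1.02, -1.4, 3.6, 0, 0, 0], [0, 1.02, -1.4, 3.76, 0, 0, 0], [0, 1.02, -1.4, 3.76, 0, 0, 0], [0, 1.02, -1.4, 3.76, 0, 0, 0]]' > mv.in && python3 steer.py mv.in
echo '[[0, 0, 0, 0.04, 0, 0, 0], [0, 0, 0, 0.08, 0, 0, 0], [0, 0, 0, 0.12, 0, 0, 0], [0, 0, 0, 0.12, 0, 0, 0]]' > mv.in && python3 steer.py mv.in
python3 - <<'E'
from h import *
wc()
E
```

```text
clock: 38.7
tool_pos: [0.5304, 0.2786, 0.0546]
eef_rot: [-0.707, 0.707, -0.001, 0.001]
contact_force: [0.0, 0.2, 0.9]
opening: 0.007
finger_force: 0.0
clock: 39.1
tool_pos: [0.5297, 0.2773, 0.0468]
eef_rot: [-0.707, 0.707, -0.001, -0.0]
contact_force: [0.9, -0.5, -1.3]
opening: 0.003
finger_force: 0.0
TCP in case [-1.5 -1.6] 0.0468
```

No contact at 46.8 mm, so the tops stand no higher than 3 mm over nominal. I'll press a little lower.

In the tool's units: 0.003 m is 0.06, 0.002 m is 0.04.

```bash
echo '[[0, 0, 0, 0.02, 0, 0, 0], [0, 0, 0, 0.04, 0, 0, 0], [0, 0, 0, 0.06, 0, 0, 0], [0, 0, 0, 0.06, 0, 0, 0]]' > mv.in && python3 steer.py mv.in
echo '[[0, 0, 0, 0.02, 0, 0, 0], [0, 0, 0, 0.04, 0, 0, 0], [0, 0, 0, 0.04, 0, 0, 0]]' > mv.in && python3 steer.py mv.in
```

```text
clock: 39.5
tool_pos: [0.5296, 0.2775, 0.0445]
eef_rot: [0.707, -0.707, 0.001, 0.0]
contact_force: [-0.8, -2.1, 5.3]
opening: 0.006
finger_force: 3.0
clock: 39.8
tool_pos: [0.5296, 0.2775, 0.0445]
eef_rot: [0.707, -0.707, 0.002, -0.0]
contact_force: [-3.0, -6.1, 19.0]
opening: 0.003
finger_force: 9.5
```

In the tool's units: -0.19 m is -3.8, -0.15 m is -3.

```bash
echo '[[0, 0, 0, -0.2, 0, 0, 0], [0, 0, 0, -1, 0, 0, 0], [0, 0, 0, -2, 0, 0, 0], [0, 0, 0, -3, 0, 0, 0], [0, 0, 0, -3.8, 0, 0, 0], [0, -0.6, 0.8, -3.8, 0, 0, 0], [0, -1.02, 1.4, -3.8, 0, 0, 0], [0, -1.02, 1.4, -3.8, 0, 0, 0], [0, -1.02, 1.4, -3.8, 0, 0, 0]]' > mv.in && python3 steer.py mv.in
python3 - <<'E'
from h import *
c=cam("wrist");im=r.snapshot("wrist")
h=cv2.cvtColor(im,cv2.COLOR_RGB2HSV);m=cv2.inRange(h,(3,90,60),(22,255,255));m[210:]=0
th=np.radians(5.3);Q=np.array([[np.cos(th),np.sin(th)],[-np.sin(th),np.cos(th)]])
hull=np.zeros_like(m)
for k in cv2.findContours(m,cv2.RETR_EXTERNAL,cv2.CHAIN_APPROX_NONE)[0]:
    if cv2.contourArea(k)>100:
        cv2.drawContours(hull,[cv2.convexHull(k)],-1,255,-1)
        for u in cv2.approxPolyDP(cv2.convexHull(k),1.5,True)[:,0]: print(u,(Q@(ray(u,.044,c)[:2]-[.531,.279])*1e3).round(1))
g=cv2.inRange(h,(0,0,120),(180,60,255))&cv2.erode(hull,np.ones((3,3)))
for k in cv2.findContours(g,cv2.RETR_EXTERNAL,cv2.CHAIN_APPROX_NONE)[0]:
    if cv2.contourArea(k)>8: u=k[:,0].mean(0); print("dot",(Q@(ray(u,.044,c)[:2]-[.531,.279])*1e3).round(1))
E
```

```text
clock: 40.7
tool_pos: [0.4591, 0.3291, 0.2317]
eef_rot: [0.708, -0.706, 0.002, 0.0]
contact_force: [0.9, -0.9, -0.2]
opening: 0.004
finger_force: 0.0
[271  84] [-28.1 -48.2]
[275  88] [-31.7 -44. ]
[285 165] [-32.6  36.8]
[283 173] [-29.3  45.6]
[232 178] [28.7 46.2]
[229 170] [30.5 36.9]
[216  89] [ 29.6 -48.5]
dot [-6.7 35.8]
dot [9.6 9.6]
dot [ -6.5 -12.5]
dot [  9.7 -38.4]
```

The row is flush, flat and complete, so I'm handing in.

```bash
python3 -c "
from plant import r
print(r.finish_job())"
```

```text
the job is handed in; nothing more can be done
None
```

I handed the job in at about 41 s: all four wedges lie dot up and alternating in the case, and by my measurements they are flat, up to the back stop and flush in front; I kept the arm away from the dish, beaker and bottle but did not measure them again at the end.

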